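Hold the test tweezers on a crossover board's pads

ROBOT

A 6-joint arm with a two-finger parallel gripper is mounted at the origin on the work surface. World frame = base frame: x ahead of the robot, y to its left, z up, the work surface at z = 0. Lengths are in mm, angles in rad, forces in N, time in s.
With the tool pointing down it reaches from about 350 to 875 mm from the base axis. Payload 4.2 kg.
Tool frame: the origin (TCP) lies on the centre line of the jaws, within the pads' length; the fingertips stand 22 mm ahead of it and the grasp point (between the pads) lies 3 mm ahead of it (arm.nose_length is the distance from the TCP to the fingertips, in mm); z points along the fingers, x is the direction in which the jaws open and shut, and the axes are right-handed (so a half turn about z gives the same grasp; the last joint's range is limited). The gripper opens to 85 mm and grips with 20 to 120 N. Pads are 22 mm wide; open, the fingers measure 114 mm over their backs; the gripper's body (76 mm by 85 mm) begins 54 mm behind the grasp point. The pads swing forward as they close: fully open they stand 13 mm farther back than shut.
Start: joints at [-0.961, 0.385, 0.008, 0, -1.194, -0.259], TCP at [214.795, -586.909, 253.312] pointing down, gripper open.
Joint ranges: [-3.14, 3.14], [-1.21, 2.06], [-1.07, 1.41], [-3.16, 2.05], [-2.99, -0.16], [-3.1, 3.1]. Speed limits (rad/s): [2.79, 2.79, 3.14, 3.14, 3.14, 3.14].

INTERFACE

Orientations are given as a unit quaternion [x, y, z, w].
In Python, from bench import telemetry, get_image, workorder, nets, arm gives the robot as it stands.
- The arm moves only by the tool apply_moves, never from a script. Its argument "steps" is a list of rows, each an object with "hand": the opening, from 0 (shut) to 1 (fully open); "xyz": the shift along the tool's x, y, z in cm, a list of three; "delta_rot": the turn, a rotation vector about the tool's x, y, z in rad, a list of three. In form: [{"hand": hand, "xyz": [x, y, z], "delta_rot": [wx, wy, wz]}, ...]. A call has 1 to 12 rows; each row is the pose to reach, as a shift and turn from the pose commanded when the call began, along the tool's axes at that moment; what a row does not reach only later rows make up. A row lasts 1/12 s, in which the tool goes at most 41.7 mm and 7.16 degrees, less where a joint would pass 70% of its speed; a pose out of reach is approached as far as the arm can. A call with a gripper value outside its range is refused whole. The fingers move at their own pace and stop on an object; the grip force is fixed at half the most. Time passes only in rows, so rows that repeat a pose let the fingers close. It gives the time, the measured TCP pose, the force and the opening at its end, in the units of the state.
- telemetry.read_state(): the state, without advancing time (a new reading comes with each control period).
- get_image(name): name is "scene" or "top"; returns a dict with "frame" (400x640x3 uint8, blue, green, red), "fx", "fy", "cx", "cy" (pixels), "origin" and "orientation" of the camera in the world. Camera axes: x right, y down, z forward; pixel columns grow to the right and rows downward; lengths in mm; the calibration is good to about 2 mm. A picture is of the moment at which its call begins. There is no depth.
- workorder.job_done(): hands the job in, once; it reports no verdict.
Trained networks look in a picture, given as the dict that the camera call returned (one of the last four; its "shot" number tells which), for a name from the list of things; names that differ only in an ending like _2 or _b are one class to them, and where a whole thing is asked for, a point or a joint stands for the part that bears it (a point fixed in the world has none). Each returns a list of dicts, best first, with "confidence" (0 to 1); they miss things now and then, are a little off and sometimes report something else, mostly with a low value. They report only what shows in the picture. A call takes as long as a camera call.
- nets.recognise(picture, label): "xyz" ([x, y, z] in mm, in world coordinates, good to about 4 mm: the middle of the surface that is visible of it).
- nets.outline_of(picture, label): "pixels" (400x640 bool, what is visible of it).
- nets.pinpoint(picture, label): "xyz" ([x, y, z] in mm, in world coordinates, good to about 4 mm: a listed point, or the origin of a listed thing).
The state is a dict: "clock": time; "joints": joint angles; "joint_vel": joint speeds; "joint_efforts": joint torques, N m; "position": TCP position; "ee_rot": TCP orientation; "contact_force": force on the tool from outside, world axes, zero at the start; "wrist_torque": the same for the moment, N m; "gripper_width": finger opening in mm.
Only numpy, scipy, OpenCV 4.12 (cv2) and the standard library are available. Lean on these libraries where they do the work, as an engineer would, in place of code of your own. Each camera call takes 0.05 s, during which the arm holds its last target.

TASK

Lift the crossover board off its black foam and set it down, not dropped, centred and square across the two narrow rails of the wooden test rest, with the gold test pads still towards the robot. Then pick up the test tweezers, squeeze them until the gap between the tips matches the two gold pads, and press the tips lightly onto the pads, the left tip on the left pad and the right tip on the right, so that the spring tips give a little but are not pressed home. Finish while still holding the squeezed tweezers there, steady, with the board still in place, and leave everything else on the bench where it is.

Things in the scene. Friction and masses are not known exactly. Their poses are not given: they have to be found in the camera images.
- board: Yellow-green crossover board, loose, 56 mm (x) by 110 mm (y), 4 mm thick, 0.14-0.28 kg. Origin: centre of its flat underside; z up, -x to the long edge with the test pads. Coils, capacitors, a white resistor and a green terminal stand on it, up to 24 mm above the underside, none beyond the edges: pinch it by its long edges at the middle. At first it lies flat on the foam, pads towards the robot.
- pad_left (a point): Centre of the left (board +y) one of two bare gold test pads on the board's upper face, 4 mm above its underside, at (-20, -6) mm in the board's x, y. The pad is 7 mm across, inside a white ring of 10 mm. The pads are the ends of the small white resistor behind them, 18 mm apart, centre to centre.
- pad_right (a point): Centre of the right one (board -y) of the two gold test pads, at (-20, -24) mm in the board's x, y; otherwise as the left one.
- foam: Block of black conductive foam, fixed, 36 mm (x) by 90 mm (y), 20 mm high, on which the board lies centred at the start (so 10 mm of the board overhangs at each long edge). Origin: centre of its underside on the bench.
- rest: Wooden test rest, fixed: base plate 80 mm (x) by 124 mm (y), 8 mm thick, and two narrow upright rails along its x, each 50 mm long, 8 mm wide, their middles at y = -38 and +38 mm, flat tops 45 mm above the bench. Between and beside the rails there is room for fingers. Origin: centre of the base's underside, z up; -x is its front, towards the robot.
- rest_top (a point): Point midway between the two rails at the height of their tops (45 mm above the bench): the board's underside centre belongs here, the board's long side across both rails.
- tweezers: Cordless test tweezers, loose, 162 mm long, about 80 g, lying level on battery hump and tips. Origin: in the middle plane under the finger grips, level with the tips' ends; x to the tips, z up. Dark heel with display: x = -97 to -51 mm, 32 mm high, 26 wide. Two sprung blades, 20 to 28 mm above the tips' ends, hinge in it at x = -60, y = +-6 mm; from their ends thin gold tips reach down at x = 65 mm.
- tweezers_grip (a point): Point midway between the tweezers' two red finger grips, 24 mm above the level of the tips' ends. Each grip is 34 mm long (along the tool) and 13 mm high. Over the grips the tool measures 33 mm when open and 26 mm at an 18 mm tip gap, where their outer faces are parallel. The gap shrinks 2.1 mm per 1 mm of squeeze there.
- blade_left (a joint): Angle of the left (+y) blade, rad: 0 = sprung fully open (both at 0: 32 mm between the tip points), up to 0.1 squeezed in; both at 0.056 give 18 mm. At the grip a blade pushes back with 4 N as it starts to move, 9 N at 0.056, 13 N at 0.1, and springs open when let go.
- blade_right (a joint): Angle of the right (-y) blade, likewise.
- point_left (a point): Lowest point of the left (+y) gold tip of the tweezers, 3 mm thick and round-ended.
- point_right (a point): Lowest point of the right (-y) gold tip.
- tip_left (a joint): The left gold tip is a spring plunger that slides up into its blade when pressed on something: 0 = fully out, 0.004 m = pressed home. It takes 0.07 N to start and 0.55 N to press home; beyond that it is rigid. The level tool may tip a little in the grasp when the tips are pressed.
- tip_right (a joint): The right plunger, likewise.
- spare_coil: Loose copper coil with white flanges, 56 mm across, 28 mm high; to be left where it is. Origin: centre of its underside.
- capacitor_a: Loose purple film capacitor lying on its side, 46 mm long, 28 mm across; to be left where it is. Origin: centre of its underside.
- capacitor_b: Loose blue film capacitor lying on its side, 46 mm long, 28 mm across; to be left where it is. Origin: centre of its underside.
- screwdriver: Screwdriver with a red handle, lying; to be left where it is.
- spool: Blue spool, 52 mm across, 33 mm high; to be left where it is. Origin: centre of its underside.
- tweeter: Black dome tweeter lying face up, 74 mm across, 34 mm high; to be left where it is. Origin: centre of its underside.
- screw_tray: Yellow parts tray, 100 by 75 mm, 25 mm high; to be left where it is. Origin: centre of its underside.

How it is judged:
By the outcome, as a careful person would: the job done as asked, in the order asked, and still so for the second after the job is handed in, while the arm keeps its last pose, push and grip.
It also fails if it takes over 59 s, if anything falls off the work surface, if the arm or the gripper's body presses on something with over 40 N, if the wrist force passes 120 N, or if a joint passes its speed limit or range.

## Working session

There is one attempt and no reset: what is moved stays moved. The work goes in short steps, Python scripts to look and compute and a tool call to move; the robot and the scene stay as the last step left them, time stands still between calls to the robot, and variables do not carry over. Pictures are saved under pics/ and viewed, and the job is handed in when it is done.

Besides the shell and the picture viewer there is one more tool, called by a JSON object that holds its "method" and its "body", one argument or row to a line. apply_moves: Moves the arm, as the interface text tells. Its arguments: {"type":"object","properties":{"steps":{"type":"array"}},"required":["steps"]}

```bash
ls; mkdir -p pics; python3 - <<'E'
from bench import telemetry, get_image, workorder, nets, arm
import cv2
print(telemetry.read_state())
print([a for a in dir(arm) if a[0]!='_'])
for n in ["scene","top"]:
    p=get_image(n); cv2.imwrite(f"pics/{n}0.png",p["frame"]); print(n,p["fx"],p["cx"],p["cy"],p["origin"],p["orientation"])
    for l in ["board","pad_left","pad_right","rest","rest_top","tweezers","tweezers_grip","point_left","point_right","foam"]:
        print(l,[(r["confidence"],[round(float(v)) for v in r["xyz"]]) for r in nets.pinpoint(p,l)[:2]])
E
```

```text
pics
{'clock': 0.0, 'joints': array([-9.61394747e-01,  3.85562023e-01,  6.61433864e-03, -4.91149452e-04,
       -1.19398217e+00, -2.58633372e-01]), 'joint_vel': array([-4.86596464e-05,  2.29943068e-04, -1.19984293e-05, -1.91411435e-04,
        9.39514265e-04,  8.31675632e-04]), 'joint_efforts': array([ 5.73446596e-04, -3.92289233e+01,  1.88404083e+01,  4.18617189e+00,
       -4.57664268e-03, -9.93366882e-06]), 'position': array([ 214.61580808, -586.42662877,  252.21489175]), 'ee_rot': array([ 5.72952904e-01,  8.19587567e-01,  5.81477234e-04, -9.23021719e-04]), 'contact_force': array([ 1.29582354,  0.71174621, -0.90738021]), 'wrist_torque': array([ 0.00358144, -0.00390539, -0.01797708]), 'gripper_width': 85.1125188372037}
['IKError', 'nose_length']
scene 421.8311870482761 314.0433533749677 200.65196114935026 [1244.44182455  438.19568945  726.46352004] [ 0.42336266  0.79713332 -0.37557131 -0.21044886]
board [(0.82, [581, 254, 20])]
pad_left [(0.7, [562, 255, 21]), (0.61, [617, -258, 0])]
pad_right [(0.98, [555, 234, 24])]
rest [(0.79, [614, -258, 3]), (0.39, [563, 249, 21])]
rest_top [(0.85, [622, -258, 43]), (0.41, [412, 409, 3])]
tweezers []
tweezers_grip [(0.62, [454, -5, 22])]
point_left []
point_right []
foam [(0.45, [584, 253, -1])]
top 508.46824041930347 321.7926491063974 198.32332666984433 [ 226.683811     -9.10750841 1640.32650474] [-0.69799977  0.70923749 -0.06925981  0.07058032]
board [(0.74, [583, 253, 18]), (0.59, [732, -126, 0])]
pad_left [(0.92, [560, 254, 25])]
pad_right [(0.76, [560, 234, 24])]
rest [(0.78, [620, -262, -2])]
rest_top [(0.74, [615, -255, 49])]
tweezers [(0.75, [456, -2, -2]), (0.15, [614, -255, 49])]
tweezers_grip [(0.46, [456, -5, 22])]
point_left []
point_right []
foam []
```

View pics/scene0.png

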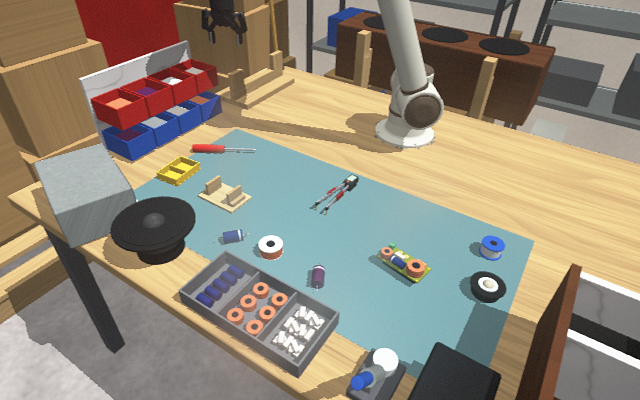

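View pics/top0.png

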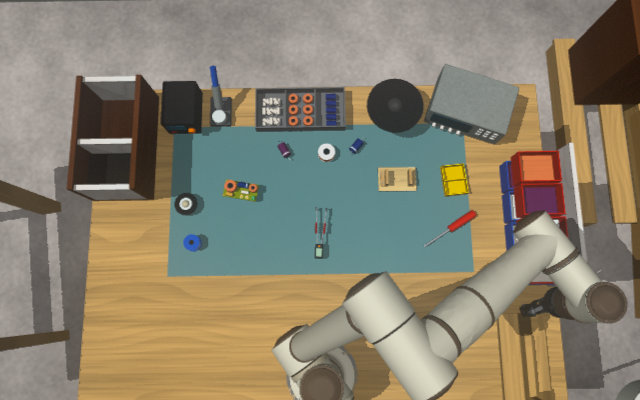

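The scene view shows the board near (405,262), the tweezers near (337,195) and the rest near (225,193). In the top view they are at (242,190), (321,232) and (398,180). Next I'll zoom in and measure the yaws.

```bash
cat > h.py <<'E'
from bench import telemetry, get_image, workorder, nets, arm
import cv2, numpy as np
from scipy.spatial.transform import Rotation as R
def proj(p,X):
    X=np.atleast_2d(X); c=(X-p["origin"])@R.from_quat(p["orientation"]).as_matrix()
    return np.c_[p["fx"]*c[:,0]/c[:,2]+p["cx"],p["fy"]*c[:,1]/c[:,2]+p["cy"]]
def onz(p,uv,z):
    uv=np.atleast_2d(uv); d=np.c_[(uv[:,0]-p["cx"])/p["fx"],(uv[:,1]-p["cy"])/p["fy"],np.ones(len(uv))]@R.from_quat(p["orientation"]).as_matrix().T
    return p["origin"]+d*((z-p["origin"][2])/d[:,2])[:,None]
def crop(p,c,r,s,name):
    u,v=[int(round(k)) for k in c]
    a=max(0,v-r);b=max(0,u-int(r*1.3))
    im=p["frame"][a:v+r,b:u+int(r*1.3)]
    cv2.imwrite("pics/"+name,cv2.resize(im,None,fx=s,fy=s,interpolation=cv2.INTER_CUBIC)); print(name,"origin",b,a,"scale",s)
def st():
    s=telemetry.read_state(); r=R.from_quat(s["ee_rot"])
    print("t",round(s["clock"],2),"pos",s["position"].round(1),"x",r.as_matrix()[:,0].round(3),"z",r.as_matrix()[:,2].round(3),"F",s["contact_force"].round(2),"w",round(s["gripper_width"],1),"j",s["joints"].round(2)); return s
E
python3 - <<'E'
from h import *
for n in ["scene","top"]:
    p=get_image(n)
    np.save(f"{n}0.npy",p,allow_pickle=True)
    for l,z in [("board",25),("rest",8),("tweezers",24),("foam",20)]:
        o=nets.outline_of(p,l)
        if not o: print(n,l,"none");continue
        m=o[0]["pixels"]; ys,xs=np.nonzero(m)
        w=onz(p,np.c_[xs,ys],z)[:,:2]
        rc=cv2.minAreaRect(w.astype(np.float32))
        c=w-w.mean(0); e,V=np.linalg.eigh(c.T@c)
        print(n,l,o[0]["confidence"],len(xs),"rect",np.round(rc[0],1),np.round(rc[1],1),round(rc[2],1),"mean",w.mean(0).round(1),"pca",np.degrees(np.arctan2(V[1,1],V[0,1])).round(1))
    for l,X in [("board",(582,253,22)),("rest",(616,-258,20)),("tw",(465,-3,20))]:
        crop(p,proj(p,X)[0],34 ,9,f"{n}_{l}0.png")
E
```

```text
scene board 0.74 1014 rect [582.5 253.6] [116.5  65.8] 79.7 mean [585.2 257.2] pca 79.9
scene rest 0.79 999 rect [ 610.6 -263.6] [102.6 146.6] 0.7 mean [ 616.7 -258.7] pca 79.1
scene tweezers 0.65 353 rect [436.    0.5] [ 44.7 165.9] 83.4 mean [423.4   2.4] pca 175.4
scene foam none
scene_board0.png origin 358 228 scale 9
scene_rest0.png origin 180 157 scale 9
scene_tw0.png origin 289 162 scale 9
top board 0.77 559 rect [582.7 256.4] [110.5  55.7] 80.0 mean [582.5 256.6] pca 80.0
top rest 0.63 235 rect [ 470.5 -457.1] [ 26.1 105.8] 35.2 mean [ 471.6 -457.8] pca 123.4
top tweezers 0.74 131 rect [379.2   4.5] [28.6 47.6] 89.1 mean [379.2   4.2] pca 175.8
top foam 0.19 124 rect [718.4 115.4] [52.4 28.2] 25.5 mean [718.  115.4] pca -153.0
top_board0.png origin 197 156 scale 9
top_rest0.png origin 354 144 scale 9
top_tw0.png origin 276 191 scale 9
```

```bash
python3 - <<'E'
import cv2,numpy as np
for l in ["board","rest","tw"]:
    a=cv2.imread(f"pics/scene_{l}0.png");b=cv2.imread(f"pics/top_{l}0.png")
    c=np.hstack([cv2.resize(a,(400,310)),cv2.resize(b,(400,310))]);print(a.shape)
    cv2.imwrite(f"pics/{l}_both.png",c)
E
```

```text
(612, 792, 3)
(612, 792, 3)
(612, 792, 3)
```

View pics/board_both.png

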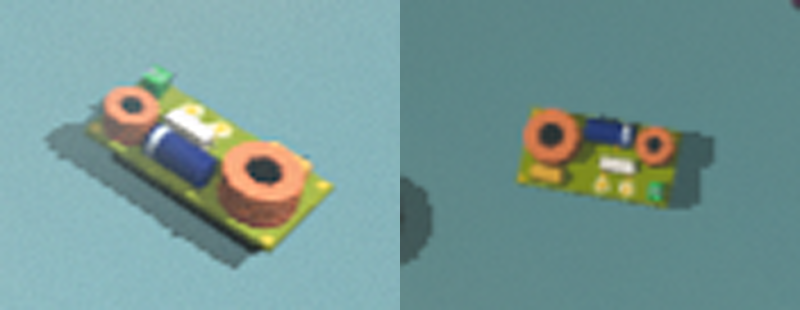

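View pics/rest_both.png

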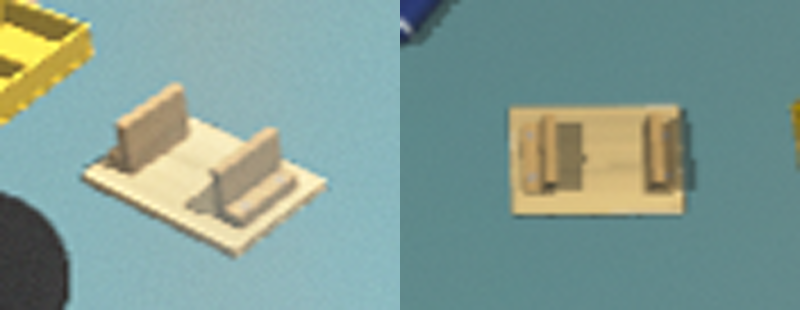

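View pics/tw_both.png

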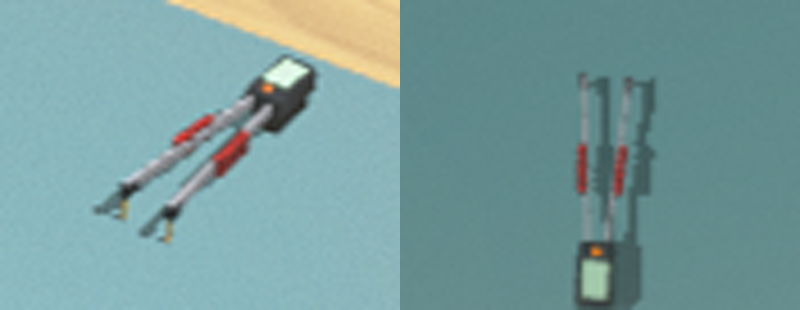

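Both views give the board at about (582, 255) with a yaw of about -10°. The pad and board pinpoints agree with the rectangle size of 110.5 x 55.7. Next is a silhouette fit of the rest, and a fit of the tweezers from their red grips.

```bash
cat >> h.py <<'E'
def boxpts(b):
    (x0,x1),(y0,y1),(z0,z1)=b
    return np.array([(x,y,z) for x in(x0,x1) for y in(y0,y1) for z in(z0,z1)],float)
def render(p,boxes,q,win,ss=6):
    u0,v0,w,h=win; m=np.zeros((h*ss,w*ss),np.uint8)
    Rz=R.from_euler("z",q[2]).as_matrix(); t=np.array([q[0],q[1],q[3] if len(q)>3 else 0])
    for b in boxes:
        pt=proj(p,boxpts(b)@Rz.T+t)
        hu=cv2.convexHull(((pt-[u0,v0]+.5)*ss*16).astype(np.int32))
        cv2.fillConvexPoly(m,hu,255,shift=4)
    return cv2.resize(m,(w,h),interpolation=cv2.INTER_AREA)/255.
REST=[((-40,40),(-62,62),(0,8)),((-25,25),(-42,-34),(8,45)),((-25,25),(34,42),(8,45))]
from scipy.optimize import minimize
def fit(p,boxes,q0,mask,win):
    u0,v0,w,h=win; M=mask[v0:v0+h,u0:u0+w].astype(float)
    S=np.array([2,2,.02])
    f=lambda d: ((render(p,boxes,np.array(q0)+d*S,win)-M)**2).sum()
    best=None
    for s in [(2,2,2),(-2,2,-2),(2,-2,2)]:
        sim=np.array([[0,0,0],[s[0],0,0],[0,s[1],0],[0,0,s[2]]],float)
        r=minimize(f,sim[0],method="Nelder-Mead",options=dict(initial_simplex=sim,xatol=.02,fatol=.01))
        if best is None or r.fun<best.fun: best=r
    return np.array(q0)+best.x*S,best.fun,M.sum()
E
python3 - <<'E'
from h import *
for n in ["scene","top"]:
    p=np.load(f"{n}0.npy",allow_pickle=True).item()
    hsv=cv2.cvtColor(p["frame"],cv2.COLOR_BGR2HSV)
    c=proj(p,(616,-258,20))[0].astype(int); win=(c[0]-28,c[1]-24,56,48)
    sub=hsv[win[1]:win[1]+48,win[0]:win[0]+56]
    m=(hsv[...,0]<35)
    ker=m[win[1]:win[1]+48,win[0]:win[0]+56].astype(np.uint8)
    # keep component nearest centre
    k,lab,stt,cen=cv2.connectedComponentsWithStats(ker); L=lab[24,28] or 1+np.argmax(stt[1:,4])
    mm=np.zeros_like(m); mm[win[1]:win[1]+48,win[0]:win[0]+56]=lab==L
    print(n,fit(p,REST,(616,-258,0.),mm,win))
    # tweezers: red grips
    red=((hsv[...,0]<8)|(hsv[...,0]>172))&(hsv[...,1]>110)
    c=proj(p,(456,-3,24))[0].astype(int); rr=np.zeros_like(red); rr[c[1]-22:c[1]+22,c[0]-28:c[0]+28]=1
    ys,xs=np.nonzero(red&rr); k,lab=cv2.connectedComponents((red&rr).astype(np.uint8))
    for i in range(1,k):
        ys,xs=np.nonzero(lab==i)
        if len(xs)>3: print("red",len(xs),xs.mean(),ys.mean(),onz(p,[[xs.mean(),ys.mean()]],27)[0].round(1))
    for l in ["tweezers","tweezers_grip","point_left","point_right","blade_left","blade_right"]:
        print(l,[(r["confidence"],r["xyz"].round() if hasattr(r["xyz"],"round") else r["xyz"]) for r in nets.recognise(get_image(n),l)[:2]])
E
```

```text
scene (array([ 6.17554278e+02, -2.57849263e+02, -3.87096283e-03]), np.float64(30.357293348712034), np.float64(1028.0))
red 15 331.4 190.0 [452.7 -15.9  27. ]
red 32 339.5 194.59375 [457.5  12.6  27. ]
tweezers [(0.76, [428.1, 8.8, 27.9]), (0.36, [549.7, 436.9, 23.4])]
tweezers_grip [(0.73, [464.3, -16.6, 30.0]), (0.63, [424.5, 10.0, 29.4])]
point_left []
point_right []
blade_left [(0.66, [465.2, 11.2, 27.9])]
blade_right [(0.54, [462.5, -14.3, 27.8])]
top (array([ 6.18050092e+02, -2.57172540e+02, -1.51057499e-02]), np.float64(7.620607458669742), np.float64(908.0))
red 13 315.7692307692308 227.84615384615384 [454.5  12.1  27. ]
red 12 324.0 228.33333333333334 [452.5 -14.2  27. ]
tweezers [(0.72, [708.4, -25.8, 26.2]), (0.59, [397.0, 6.1, 29.7])]
tweezers_grip [(0.62, [400.5, 3.2, 26.0])]
point_left []
point_right []
blade_left [(0.43, [408.7, 403.5, 35.8]), (0.38, [458.6, 11.6, 30.5])]
blade_right [(0.3, [396.8, -1.7, 27.0])]
```

Rest: (618, -257.5), yaw about -0.01. Tweezers: grip at (454, -1), yaw about -0.075, and the heel distance of 75 checks out. Now for a helper that works out the moves.

```bash
cat >> h.py <<'E'
def go(x,y,z,ang):
    "ang: world angle (deg) of tool x, tool pointing down"
    s=st(); Rc=R.from_quat(s["ee_rot"]); a=np.radians(ang)
    Rt=R.from_matrix(np.array([[np.cos(a),np.sin(a),0],[np.sin(a),-np.cos(a),0],[0,0,-1]]))
    d=Rc.inv().apply(np.array([x,y,z])-s["position"])/10; w=(Rc.inv()*Rt).as_rotvec()
    print("xyz cm",d.round(2),"rot",w.round(3),"rows>=",max(np.linalg.norm(d)/4.17,np.degrees(np.linalg.norm(w))/7.16).round(1))
E
python3 -c "
from h import *
go(582,255,110,170)"
```

```text
t 2.8 pos [ 214.8 -586.9  253.3] x [-0.344  0.939 -0.   ] z [-0. -0. -1.] F [-0.2   1.12 -0.79] w 85.7 j [-0.96  0.38  0.01  0.   -1.19 -0.26]
xyz cm [66.45 63.42 14.33] rot [-0.    -0.    -1.045] rows>= 22.3
```

{"method": "apply_moves", "body": {
  "steps": [
    {"hand": 1, "xyz": [66.45, 63.4, 14.3], "delta_rot": [0, 0, -1.045]},
    {"hand": 1, "xyz": [66.45, 63.4, 14.3], "delta_rot": [0, 0, -1.045]},
    {"hand": 1, "xyz": [66.45, 63.4, 14.3], "delta_rot": [0, 0, -1.045]},
    {"hand": 1, "xyz": [66.45, 63.4, 14.3], "delta_rot": [0, 0, -1.045]},
    {"hand": 1, "xyz": [66.45, 63.4, 14.3], "delta_rot": [0, 0, -1.045]},
    {"hand": 1, "xyz": [66.45, 63.4, 14.3], "delta_rot": [0, 0, -1.045]},
    {"hand": 1, "xyz": [66.45, 63.4, 14.3], "delta_rot": [0, 0, -1.045]},
    {"hand": 1, "xyz": [66.45, 63.4, 14.3], "delta_rot": [0, 0, -1.045]},
    {"hand": 1, "xyz": [66.45, 63.4, 14.3], "delta_rot": [0, 0, -1.045]},
    {"hand": 1, "xyz": [66.45, 63.4, 14.3], "delta_rot": [0, 0, -1.045]},
    {"hand": 1, "xyz": [66.45, 63.4, 14.3], "delta_rot": [0, 0, -1.045]},
    {"hand": 1, "xyz": [66.45, 63.4, 14.3], "delta_rot": [0, 0, -1.045]}
  ]
}}

```text
clock: 3.8
position: [412.7, -132.1, 176.6]
ee_rot: [0.087, 0.996, 0.0, 0.001]
contact_force: [0.9, 0.1, -0.6]
gripper_width: 85.5
```

```bash
python3 -c "
from h import *
go(582,255,110,170)"
```

```text
t 3.8 pos [ 412.7 -132.1  176.6] x [-0.985  0.174 -0.001] z [ 0.001 -0.    -1.   ] F [ 0.92  0.14 -0.64] w 85.5 j [ 0.07  0.14 -0.55  0.   -0.88 -0.24]
xyz cm [-9.93 41.06  6.69] rot [ 0.     0.001 -0.   ] rows>= 10.3
```

{"method": "apply_moves", "body": {
  "steps": [
    {"hand": 1, "xyz": [-9.93, 41.06, 6.69], "delta_rot": [0, 0, 0]},
    {"hand": 1, "xyz": [-9.93, 41.06, 6.69], "delta_rot": [0, 0, 0]},
    {"hand": 1, "xyz": [-9.93, 41.06, 6.69], "delta_rot": [0, 0, 0]},
    {"hand": 1, "xyz": [-9.93, 41.06, 6.69], "delta_rot": [0, 0, 0]},
    {"hand": 1, "xyz": [-9.93, 41.06, 6.69], "delta_rot": [0, 0, 0]},
    {"hand": 1, "xyz": [-9.93, 41.06, 6.69], "delta_rot": [0, 0, 0]},
    {"hand": 1, "xyz": [-9.93, 41.06, 6.69], "delta_rot": [0, 0, 0]},
    {"hand": 1, "xyz": [-9.93, 41.06, 6.69], "delta_rot": [0, 0, 0]},
    {"hand": 1, "xyz": [-9.93, 41.06, 6.69], "delta_rot": [0, 0, 0]},
    {"hand": 1, "xyz": [-9.93, 41.06, 6.69], "delta_rot": [0, 0, 0]},
    {"hand": 1, "xyz": [-9.93, 41.06, 6.69], "delta_rot": [0, 0, 0]},
    {"hand": 1, "xyz": [-9.93, 41.06, 6.69], "delta_rot": [0, 0, 0]}
  ]
}}

```text
clock: 4.8
position: [582.3, 256.0, 108.1]
ee_rot: [0.086, 0.996, -0.0, -0.0]
contact_force: [-0.7, -0.9, -0.0]
gripper_width: 85.0
```

```bash
python3 -c "
from h import *
go(582,255,27,170)
p=get_image('scene');crop(p,proj(p,(582,255,60))[0],45,7,'s1.png')"
```

```text
t 4.8 pos [582.3 256.  108.1] x [-0.985  0.171  0.   ] z [-0. -0. -1.] F [-0.72 -0.94 -0.  ] w 85.0 j [ 0.67  0.53 -0.14  0.   -0.9  -0.84]
xyz cm [ 0.01 -0.1   8.11] rot [-0.    -0.     0.003] rows>= 1.9
s1.png origin 348 205 scale 7
```

View pics/s1.png

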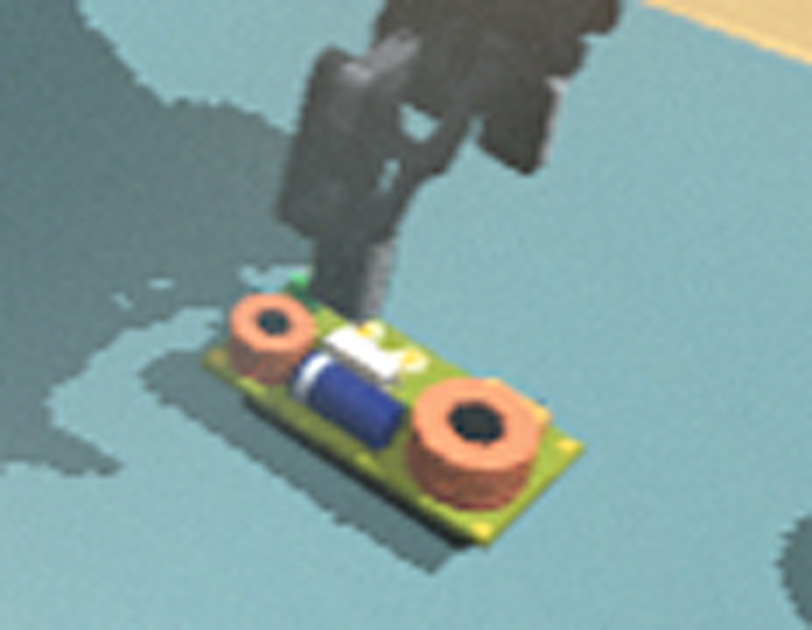

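The fingers straddle the board, with tips at about (350,310) and (530,170) and the jaw axis along the board's x. Descend and grip.

{"method": "apply_moves", "body": {
  "steps": [
    {"hand": 1, "xyz": [0, -0.1, 3], "delta_rot": [0, 0, 0]},
    {"hand": 1, "xyz": [0, -0.1, 6], "delta_rot": [0, 0, 0]},
    {"hand": 1, "xyz": [0, -0.1, 8], "delta_rot": [0, 0, 0]},
    {"hand": 1, "xyz": [0, -0.1, 8], "delta_rot": [0, 0, 0]}
  ]
}}

```text
clock: 5.18
position: [578.0, 248.5, 25.4]
ee_rot: [0.089, 0.996, -0.003, -0.004]
contact_force: [-0.1, 0.2, -0.4]
gripper_width: 85.6
```

```bash
python3 -c "
from h import *
go(582,255,27,170)
p=get_image('scene');crop(p,proj(p,(582,255,30))[0],45,7,'s2.png')"
```

```text
t 5.18 pos [578.  248.5  25.4] x [-0.984  0.177  0.007] z [-0.008 -0.005 -1.   ] F [-0.14  0.17 -0.44] w 85.6 j [ 0.66  0.63 -0.22 -0.   -0.73 -0.84]
xyz cm [-0.27  0.71 -0.17] rot [-0.007 -0.007 -0.003] rows>= 0.2
s2.png origin 346 215 scale 7
```

View pics/s2.png

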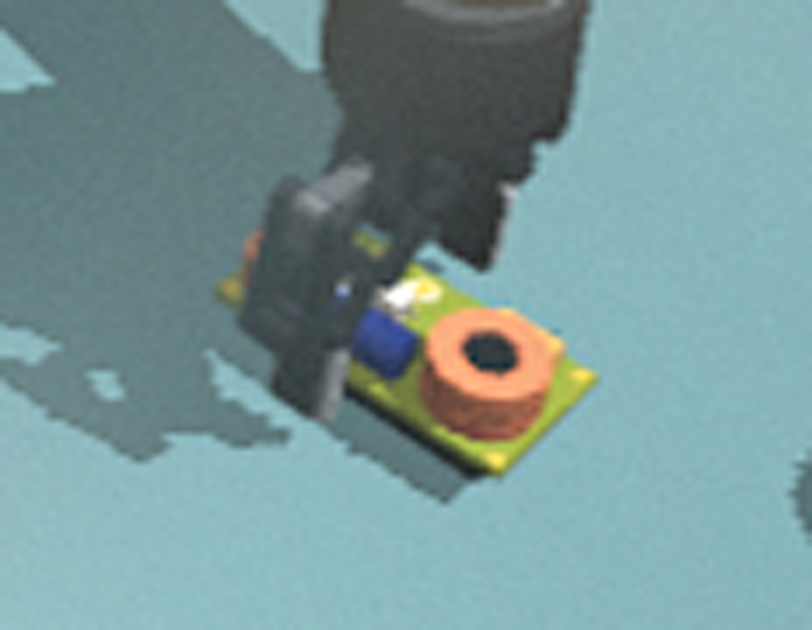

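```bash
python3 -c "
from h import *
go(582,255,27,170); print(telemetry.read_state()['joint_vel'].round(3))"
```

```text
t 5.23 pos [579.7 249.6  28. ] x [-0.984  0.176  0.004] z [-0.004 -0.003 -1.   ] F [-0.62  0.06  1.44] w 85.6 j [ 0.66  0.63 -0.22 -0.   -0.73 -0.84]
xyz cm [-0.13  0.57  0.09] rot [-0.004 -0.004 -0.002] rows>= 0.1
[ 0.004 -0.045  0.061  0.024 -0.006 -0.002]
```

{"method": "apply_moves", "body": {
  "steps": [
    {"hand": 1, "xyz": [-0.1, 0.5, 0], "delta_rot": [0, 0, 0]},
    {"hand": 1, "xyz": [-0.1, 0.5, 0], "delta_rot": [0, 0, 0]}
  ]
}}

```text
clock: 5.4
position: [584.9, 257.7, 32.0]
ee_rot: [0.087, 0.996, 0.001, 0.002]
contact_force: [0.7, 0.7, 0.1]
gripper_width: 85.7
```

```bash
python3 -c "
from h import *
go(582,255,27,170); print(telemetry.read_state()['joint_vel'].round(3))"
```

```text
t 5.4 pos [584.9 257.7  32. ] x [-0.985  0.174 -0.004] z [ 0.004  0.002 -1.   ] F [0.67 0.67 0.1 ] w 85.7 j [ 0.67  0.63 -0.2   0.   -0.74 -0.84]
xyz cm [ 0.24 -0.32  0.5 ] rot [ 0.003  0.004 -0.   ] rows>= 0.2
[ 0.003 -0.007 -0.002 -0.007  0.003  0.006]
```

{"method": "apply_moves", "body": {
  "steps": [
    {"hand": 1, "xyz": [0.2, -0.3, 0.4], "delta_rot": [0, 0, 0]},
    {"hand": 1, "xyz": [0.2, -0.3, 0.4], "delta_rot": [0, 0, 0]},
    {"hand": 1, "xyz": [0.2, -0.3, 0.4], "delta_rot": [0, 0, 0]},
    {"hand": 1, "xyz": [0.2, -0.3, 0.4], "delta_rot": [0, 0, 0]}
  ]
}}

```text
clock: 5.73
position: [580.8, 254.2, 26.1]
ee_rot: [0.087, 0.996, 0.0, 0.0]
contact_force: [0.8, -0.2, -0.7]
gripper_width: 85.4
```

```bash
python3 -c "
from h import *
go(582,255,27,170); print(telemetry.read_state()['joint_vel'].round(3))
p=get_image('scene');crop(p,proj(p,(582,255,30))[0],45,7,'s3.png')"
```

```text
t 5.73 pos [580.8 254.2  26.1] x [-0.985  0.174 -0.001] z [ 0.001  0.    -1.   ] F [ 0.82 -0.17 -0.68] w 85.4 j [ 0.67  0.63 -0.21  0.   -0.73 -0.84]
xyz cm [-0.11  0.1  -0.09] rot [ 0.001  0.001 -0.   ] rows>= 0.0
[-0.001  0.004  0.005  0.002 -0.    -0.   ]
s3.png origin 346 215 scale 7
```

View pics/s3.png

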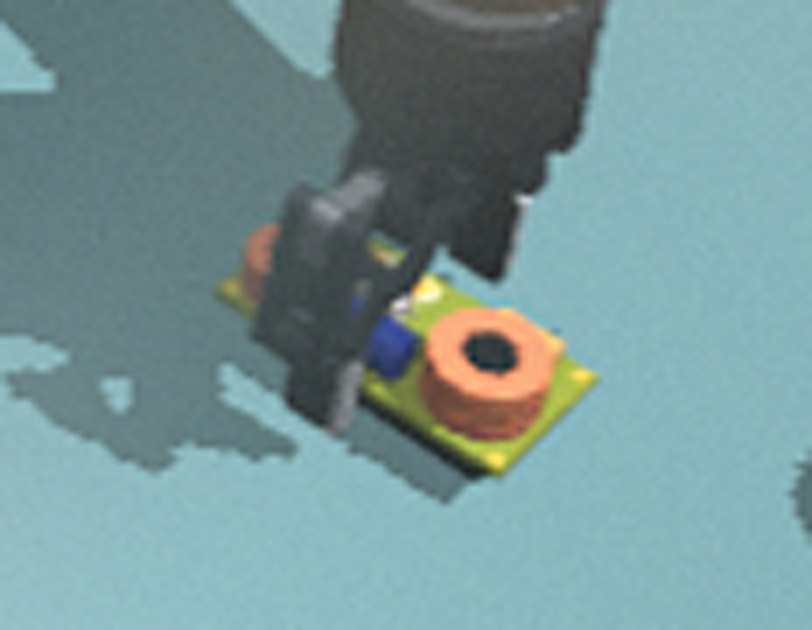

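Finger pad lines up with the edge middle at about (360,380), clear of the bench. Close.

{"method": "apply_moves", "body": {
  "steps": [
    {"hand": 0.6, "xyz": [-0.1, 0.1, -0.1], "delta_rot": [0, 0, 0]},
    {"hand": 0.4, "xyz": [-0.1, 0.1, -0.1], "delta_rot": [0, 0, 0]},
    {"hand": 0.4, "xyz": [-0.1, 0.1, -0.1], "delta_rot": [0, 0, 0]},
    {"hand": 0.4, "xyz": [-0.1, 0.1, -0.1], "delta_rot": [0, 0, 0]},
    {"hand": 0.4, "xyz": [-0.1, 0.1, -0.1], "delta_rot": [0, 0, 0]},
    {"hand": 0.4, "xyz": [-0.1, 0.1, -0.1], "delta_rot": [0, 0, 0]},
    {"hand": 0.4, "xyz": [-0.1, 0.1, -0.1], "delta_rot": [0, 0, 0]},
    {"hand": 0.4, "xyz": [-0.1, 0.1, -0.1], "delta_rot": [0, 0, 0]}
  ]
}}

```text
clock: 6.45
position: [582.3, 255.2, 27.2]
ee_rot: [0.087, 0.996, 0.0, 0.001]
contact_force: [-0.8, 1.1, 5.7]
gripper_width: 54.1
```

```bash
python3 -c "
from h import *
go(582,255,27,170); print(telemetry.read_state()['joint_vel'].round(3))
p=get_image('scene');crop(p,proj(p,(582,255,30))[0],45,7,'s4.png')"
```

```text
t 6.45 pos [582.3 255.2  27.2] x [-0.985  0.174 -0.001] z [ 0.001  0.001 -1.   ] F [-0.79  1.08  5.71] w 54.1 j [ 0.67  0.63 -0.21  0.   -0.73 -0.84]
xyz cm [ 0.02 -0.03  0.02] rot [ 0.001  0.001 -0.   ] rows>= 0.0
[-0.001  0.001  0.001  0.001  0.     0.001]
s4.png origin 346 215 scale 7
```

View pics/s4.png

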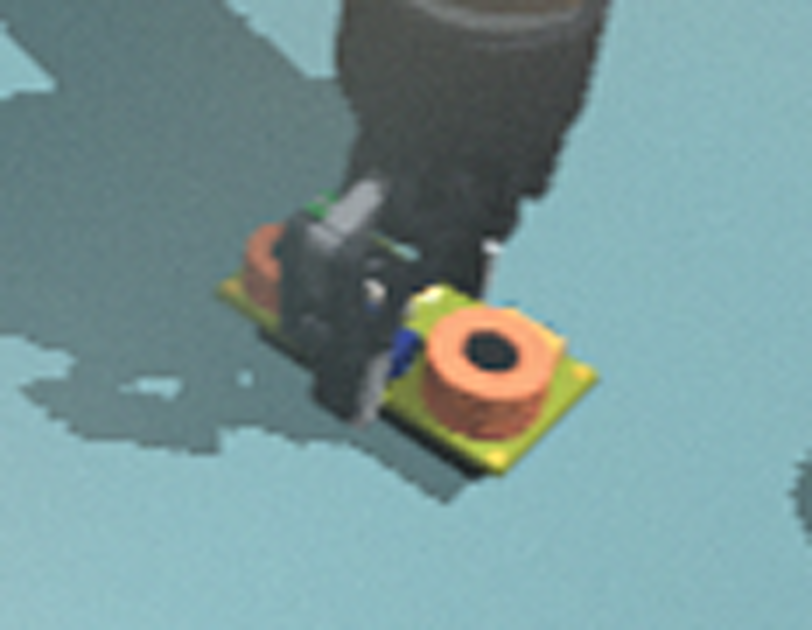

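Gripped: width 54 mm, board underside about 7.2 mm below the TCP. Lift.

{"method": "apply_moves", "body": {
  "steps": [
    {"hand": 0.4, "xyz": [0, 0, -0.5], "delta_rot": [0, 0, 0]},
    {"hand": 0.4, "xyz": [0, 0, -2], "delta_rot": [0, 0, 0]},
    {"hand": 0.4, "xyz": [0, 0, -4.5], "delta_rot": [0, 0, 0]},
    {"hand": 0.4, "xyz": [0, 0, -7], "delta_rot": [0, 0, 0]},
    {"hand": 0.4, "xyz": [0, 0, -9], "delta_rot": [0, 0, 0]},
    {"hand": 0.4, "xyz": [0, 0, -9.5], "delta_rot": [0, 0, 0]},
    {"hand": 0.4, "xyz": [0, 0, -9.5], "delta_rot": [0, 0, 0]},
    {"hand": 0.4, "xyz": [0, 0, -9.5], "delta_rot": [0, 0, 0]}
  ]
}}

```text
clock: 7.17
position: [580.7, 254.4, 119.8]
ee_rot: [0.088, 0.996, -0.001, -0.001]
contact_force: [-0.4, 0.3, -3.4]
gripper_width: 54.1
```

```bash
python3 -c "
from h import *
go(617.8,-257.5,122,179.4); 
p=get_image('scene');crop(p,proj(p,(582,255,120))[0],45,7,'s5.png')"
```

```text
t 7.17 pos [580.7 254.4 119.8] x [-0.985  0.175  0.003] z [-0.003 -0.001 -1.   ] F [-0.39  0.26 -3.38] w 54.1 j [ 0.67  0.52 -0.13 -0.   -0.92 -0.84]
xyz cm [-12.6  -49.76  -0.18] rot [-0.001 -0.003 -0.165] rows>= 12.3
s5.png origin 352 185 scale 7
```

View pics/s5.png

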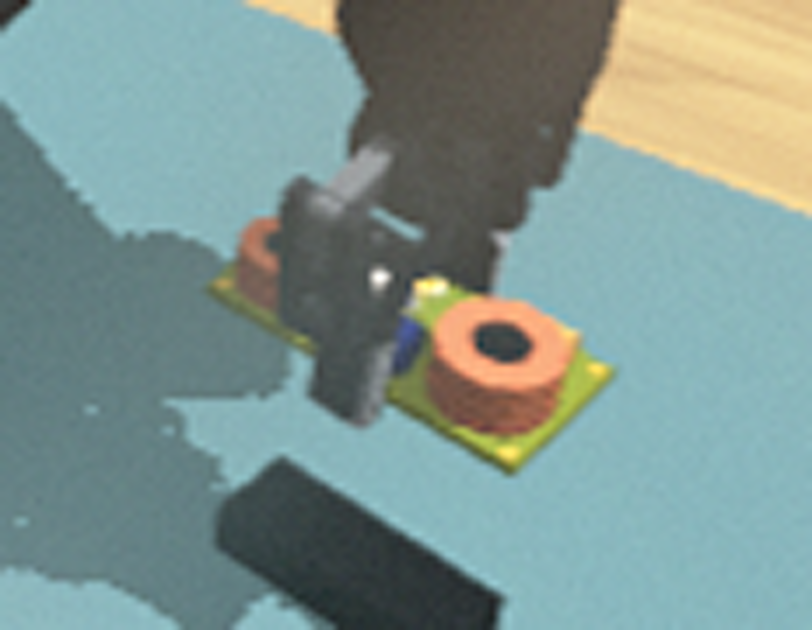

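The board is held level. Traverse to the rest.

{"method": "apply_moves", "body": {
  "steps": [
    {"hand": 0.4, "xyz": [-0.5, -2, 0], "delta_rot": [0, 0, -0.02]},
    {"hand": 0.4, "xyz": [-1.5, -5.9, 0], "delta_rot": [0, 0, -0.04]},
    {"hand": 0.4, "xyz": [-2.5, -9.9, 0], "delta_rot": [0, 0, -0.06]},
    {"hand": 0.4, "xyz": [-3.5, -13.8, 0], "delta_rot": [0, 0, -0.08]},
    {"hand": 0.4, "xyz": [-4.5, -17.8, 0], "delta_rot": [0, 0, -0.1]},
    {"hand": 0.4, "xyz": [-5.5, -21.7, 0], "delta_rot": [0, 0, -0.12]},
    {"hand": 0.4, "xyz": [-6.5, -25.7, 0], "delta_rot": [0, 0, -0.14]},
    {"hand": 0.4, "xyz": [-7.5, -29.6, 0], "delta_rot": [0, 0, -0.165]},
    {"hand": 0.4, "xyz": [-8.5, -33.6, 0], "delta_rot": [0, 0, -0.165]},
    {"hand": 0.4, "xyz": [-9.5, -37.5, 0], "delta_rot": [0, 0, -0.165]},
    {"hand": 0.4, "xyz": [-10.5, -41.5, 0], "delta_rot": [0, 0, -0.165]},
    {"hand": 0.4, "xyz": [-11.5, -45.4, 0], "delta_rot": [0, 0, -0.165]}
  ]
}}

```text
clock: 8.22
position: [614.6, -214.0, 118.9]
ee_rot: [0.005, 1.0, 0.0, -0.002]
contact_force: [1.3, 0.6, -3.1]
gripper_width: 53.9
```

{"method": "apply_moves", "body": {
  "steps": [
    {"hand": 0.4, "xyz": [-0.8, -3.2, 0], "delta_rot": [0, 0, 0]},
    {"hand": 0.4, "xyz": [-1.1, -4.4, 0], "delta_rot": [0, 0, 0]},
    {"hand": 0.4, "xyz": [-1.1, -4.4, 0], "delta_rot": [0, 0, 0]},
    {"hand": 0.4, "xyz": [-1.1, -4.4, 0], "delta_rot": [0, 0, 0]},
    {"hand": 0.4, "xyz": [-1.1, -4.4, 0], "delta_rot": [0, 0, 0]},
    {"hand": 0.4, "xyz": [-1.1, -4.4, 0], "delta_rot": [0, 0, 0]}
  ]
}}

```text
clock: 8.72
position: [626.3, -254.7, 120.8]
ee_rot: [0.004, 1.0, 0.0, -0.001]
contact_force: [-0.9, 0.7, -2.6]
gripper_width: 54.0
```

```bash
python3 -c "
from h import *
go(617.8,-257.5,75,179.4); 
p=get_image('scene');crop(p,proj(p,(618,-257,90))[0],45,7,'s6.png')
p=get_image('top');crop(p,proj(p,(618,-257,90))[0],45,7,'t6.png')"
```

```text
t 8.72 pos [ 626.3 -254.7  120.8] x [-1.     0.008  0.002] z [-0.002  0.001 -1.   ] F [-0.93  0.65 -2.58] w 54.0 j [-0.15  0.58 -0.02 -0.   -0.98  0.14]
xyz cm [ 0.84 -0.29  4.58] rot [ 0.001 -0.002  0.002] rows>= 1.1
s6.png origin 163 125 scale 7
t6.png origin 342 127 scale 7
```

View pics/s6.png

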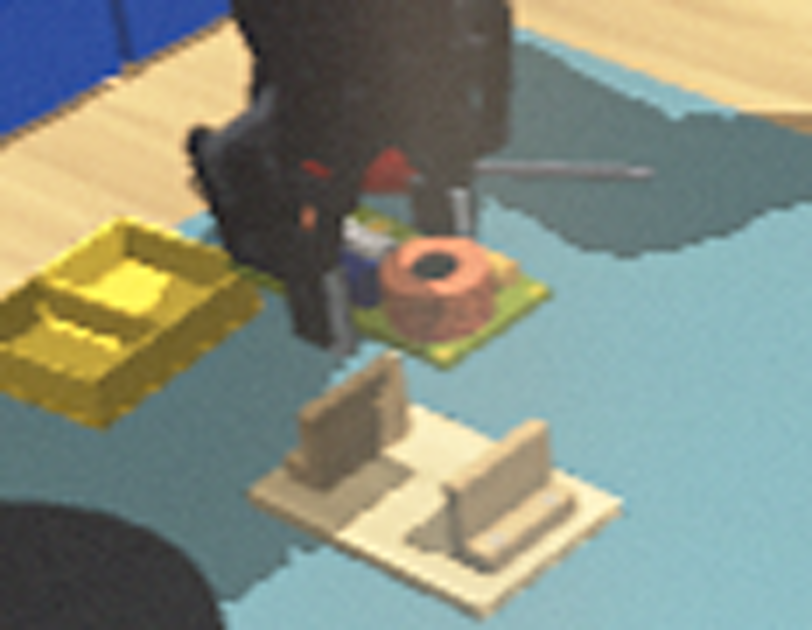

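View pics/t6.png

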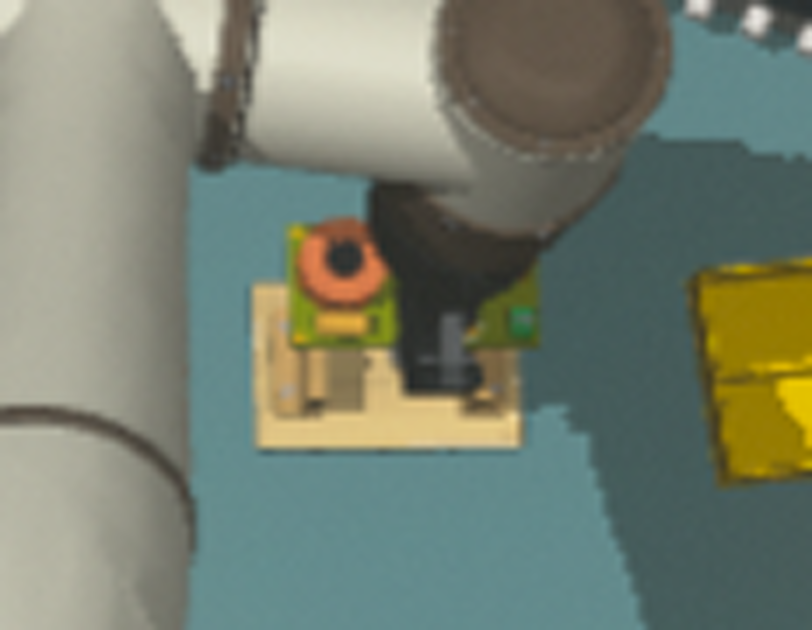

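Top view: the board's left edge is at crop x=290, its right front corner at (540,346), and the rest's front edge runs (256,447)-(521,447). Compute the in-hand offset.

```bash
python3 -c "
from h import *
p=np.load('top0.npy',allow_pickle=True).item()
f=lambda x,y:[342+x/7-.5,127+y/7-.5]
s=st(); zt=s['position'][2]-3.2
print(onz(p,[f(290,225),f(290,344),f(540,347)],zt).round(1))
print(onz(p,[f(255,285),f(258,447),f(521,447)],8).round(1))
p=np.load('scene0.npy',allow_pickle=True).item()
g=lambda x,y:[163+x/7-.5,125+y/7-.5]
print(onz(p,[g(552,292),g(443,362)],zt).round(1))
print(onz(p,[g(622,508),g(487,610),g(250,495)],8).round(1))
"
```

```text
t 8.82 pos [ 626.7 -254.8  121.5] x [-1.     0.008  0.   ] z [-0.  0. -1.] F [ 0.   -0.49 -2.91] w 53.8 j [-0.15  0.58 -0.02 -0.   -0.98  0.14]
[[ 654.6 -200.1  118.3]
 [ 600.4 -198.   118.3]
 [ 597.2 -307.8  118.3]]
[[ 656.4 -196.3    8. ]
 [ 578.  -194.7    8. ]
 [ 576.  -318.     8. ]]
[[ 602.5 -196.2  118.3]
 [ 657.1 -198.7  118.3]]
[[ 583.  -190.8    8. ]
 [ 658.4 -192.4    8. ]
 [ 659.2 -314.6    8. ]]
```

```bash
python3 -c "
from h import *
go(617.2,-257.1,72,180)"
```

```text
t 8.82 pos [ 626.7 -254.8  121.5] x [-1.     0.008  0.   ] z [-0.  0. -1.] F [ 0.   -0.49 -2.91] w 53.8 j [-0.15  0.58 -0.02 -0.   -0.98  0.14]
xyz cm [ 0.94 -0.24  4.95] rot [ 0.    -0.    -0.008] rows>= 1.2
```

{"method": "apply_moves", "body": {
  "steps": [
    {"hand": 0.4, "xyz": [0.5, -0.12, 1.5], "delta_rot": [0, 0, -0.008]},
    {"hand": 0.4, "xyz": [0.94, -0.24, 3.5], "delta_rot": [0, 0, -0.008]},
    {"hand": 0.4, "xyz": [0.94, -0.24, 5], "delta_rot": [0, 0, -0.008]},
    {"hand": 0.4, "xyz": [0.94, -0.24, 5], "delta_rot": [0, 0, -0.008]},
    {"hand": 0.4, "xyz": [0.94, -0.24, 5], "delta_rot": [0, 0, -0.008]},
    {"hand": 0.4, "xyz": [0.94, -0.24, 5], "delta_rot": [0, 0, -0.008]},
    {"hand": 0.4, "xyz": [0.94, -0.24, 5], "delta_rot": [0, 0, -0.008]}
  ]
}}

```text
clock: 9.4
position: [618.4, -258.4, 73.2]
ee_rot: [0.001, 1.0, -0.0, 0.002]
contact_force: [-0.1, -0.1, -2.0]
gripper_width: 54.2
```

```bash
python3 -c "
from h import *
p=get_image('scene');crop(p,proj(p,(618,-257,60))[0],34,9,'s7.png')
p=get_image('top');crop(p,proj(p,(618,-257,60))[0],34,9,'t7.png')
go(617.2,-257.1,53,180)"
```

```text
s7.png origin 178 146 scale 9
t7.png origin 355 140 scale 9
t 9.5 pos [ 618.  -258.5   72.9] x [-1.     0.002 -0.002] z [ 0.002 -0.001 -1.   ] F [ 0.07 -1.14 -2.53] w 53.9 j [-0.16  0.62 -0.08  0.   -0.87  0.15]
xyz cm [0.09 0.14 1.99] rot [-0.001  0.002 -0.002] rows>= 0.5
```

View pics/s7.png

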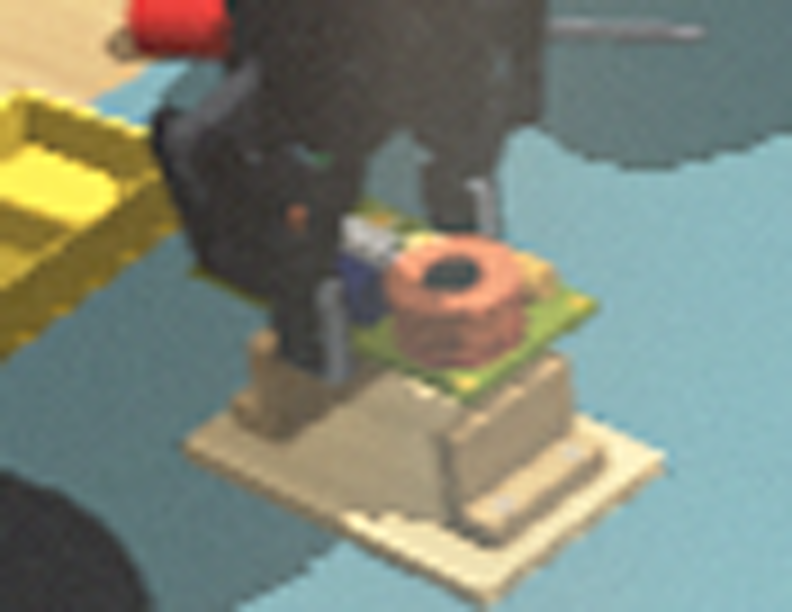

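View pics/t7.png

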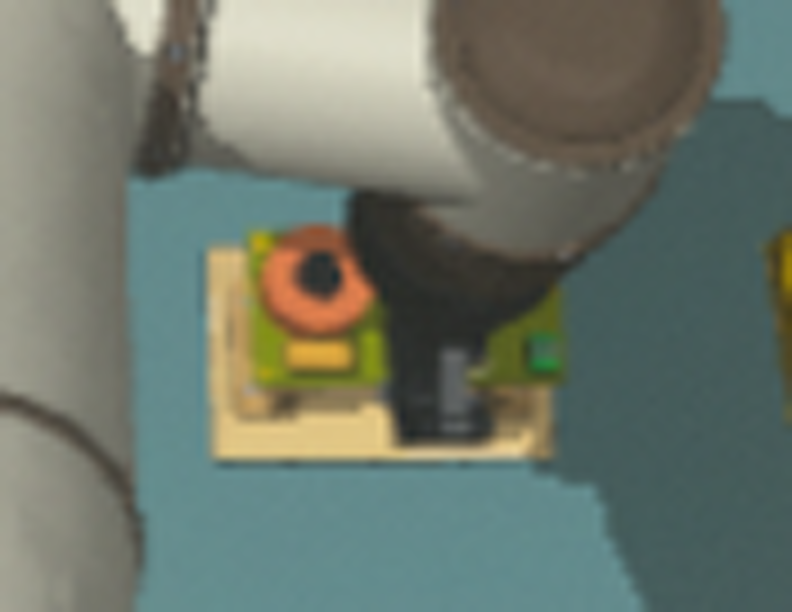

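```bash
python3 -c "
from h import *
p=np.load('top0.npy',allow_pickle=True).item()
f=lambda x,y:[355+(x+.5)/9-.5,140+(y+.5)/9-.5]
zt=69.7
print(onz(p,[f(250,233),f(253,384),f(565,383)],zt).round(1))
print(onz(p,[f(209,247),f(212,459),f(551,459)],8).round(1))
p=np.load('scene0.npy',allow_pickle=True).item()
g=lambda x,y:[178+(x+.5)/9-.5,146+(y+.5)/9-.5]
print(onz(p,[g(600,305),g(463,395)],zt).round(1))
print(onz(p,[g(665,463),g(487,601),g(185,445)],8).round(1))
"
```

```text
[[ 645.8 -203.5   69.7]
 [ 590.8 -202.4   69.7]
 [ 589.4 -312.2   69.7]]
[[ 657.2 -195.8    8. ]
 [ 577.3 -193.9    8. ]
 [ 575.3 -317.5    8. ]]
[[ 593.4 -200.2   69.7]
 [ 648.2 -203.4   69.7]]
[[ 582.6 -190.8    8. ]
 [ 661.1 -191.4    8. ]
 [ 658.7 -315.5    8. ]]
```

Still about 2 mm low in y. Correct that and lower.

{"method": "apply_moves", "body": {
  "steps": [
    {"hand": 0.4, "xyz": [0, 0.23, 0.5], "delta_rot": [0, 0, 0]},
    {"hand": 0.4, "xyz": [0, 0.23, 1.0], "delta_rot": [0, 0, 0]},
    {"hand": 0.4, "xyz": [0, 0.23, 1.4], "delta_rot": [0, 0, 0]},
    {"hand": 0.4, "xyz": [0, 0.23, 1.7], "delta_rot": [0, 0, 0]},
    {"hand": 0.4, "xyz": [0, 0.23, 1.8], "delta_rot": [0, 0, 0]},
    {"hand": 0.4, "xyz": [0, 0.23, 1.8], "delta_rot": [0, 0, 0]},
    {"hand": 0.4, "xyz": [0, 0.23, 1.8], "delta_rot": [0, 0, 0]}
  ]
}}

```text
clock: 10.08
position: [617.3, -256.3, 53.4]
ee_rot: [0.001, 1.0, -0.0, 0.0]
contact_force: [0.5, -0.3, -3.0]
gripper_width: 54.1
```

```bash
python3 -c "
from h import *
go(617.8,-256.2,52,180)"
```

```text
t 10.08 pos [ 617.3 -256.3   53.4] x [-1.     0.002 -0.   ] z [ 0. -0. -1.] F [ 0.53 -0.29 -3.  ] w 54.1 j [-0.15  0.64 -0.1   0.   -0.83  0.15]
xyz cm [-0.05  0.01  0.14] rot [-0.     0.    -0.002] rows>= 0.0
```

Not in contact yet, since the force still shows the board's weight. Lower in 0.5 mm steps.

{"method": "apply_moves", "body": {
  "steps": [
    {"hand": 0.4, "xyz": [-0.03, 0, 0.05], "delta_rot": [0, 0, 0]},
    {"hand": 0.4, "xyz": [-0.03, 0, 0.1], "delta_rot": [0, 0, 0]},
    {"hand": 0.4, "xyz": [-0.03, 0, 0.13], "delta_rot": [0, 0, 0]},
    {"hand": 0.4, "xyz": [-0.03, 0, 0.13], "delta_rot": [0, 0, 0]}
  ]
}}

```text
clock: 10.42
position: [617.7, -256.3, 52.4]
ee_rot: [0.001, 1.0, -0.0, 0.0]
contact_force: [0.0, 0.4, -2.1]
gripper_width: 53.7
```

```bash
python3 -c "
from h import *
go(617.8,-256.2,52,180)
p=get_image('scene');crop(p,proj(p,(618,-257,60))[0],34,9,'s8.png');st()"
```

```text
t 10.42 pos [ 617.7 -256.3   52.4] x [-1.     0.002 -0.   ] z [ 0. -0. -1.] F [ 0.04  0.41 -2.1 ] w 53.7 j [-0.15  0.64 -0.1   0.   -0.83  0.15]
xyz cm [-0.01  0.01  0.04] rot [-0.     0.    -0.002] rows>= 0.0
s8.png origin 178 146 scale 9
t 10.47 pos [ 617.7 -256.3   52.4] x [-1.     0.002 -0.001] z [ 0.001 -0.    -1.   ] F [-0.47  0.45 -1.53] w 53.9 j [-0.15  0.64 -0.1   0.   -0.83  0.15]
```

View pics/s8.png

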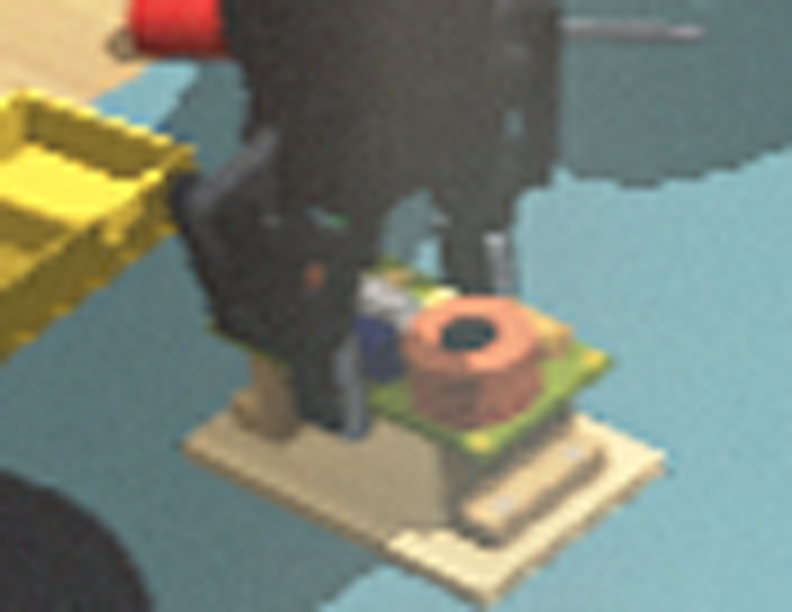

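{"method": "apply_moves", "body": {
  "steps": [
    {"hand": 0.4, "xyz": [0, 0, 0.03], "delta_rot": [0, 0, 0]},
    {"hand": 0.4, "xyz": [0, 0, 0.06], "delta_rot": [0, 0, 0]},
    {"hand": 0.4, "xyz": [0, 0, 0.06], "delta_rot": [0, 0, 0]}
  ]
}}

```text
clock: 10.72
position: [617.7, -256.3, 52.3]
ee_rot: [0.001, 1.0, -0.0, 0.0]
contact_force: [-1.2, 1.7, 2.1]
gripper_width: 54.0
```

{"method": "apply_moves", "body": {
  "steps": [
    {"hand": 0.4, "xyz": [0, 0, 0.03], "delta_rot": [0, 0, 0]},
    {"hand": 0.4, "xyz": [0, 0, 0.05], "delta_rot": [0, 0, 0]},
    {"hand": 0.4, "xyz": [0, 0, 0.05], "delta_rot": [0, 0, 0]}
  ]
}}

```text
clock: 10.97
position: [617.7, -256.3, 52.3]
ee_rot: [0.001, 1.0, -0.0, 0.0]
contact_force: [-2.0, 1.5, 5.4]
gripper_width: 54.5
```

Contact: the force now pushes up. Release.

{"method": "apply_moves", "body": {
  "steps": [
    {"hand": 0.68, "xyz": [0, 0, 0], "delta_rot": [0, 0, 0]},
    {"hand": 0.72, "xyz": [0, 0, 0], "delta_rot": [0, 0, 0]},
    {"hand": 0.8, "xyz": [0, 0, 0], "delta_rot": [0, 0, 0]},
    {"hand": 0.95, "xyz": [0, 0, 0], "delta_rot": [0, 0, 0]},
    {"hand": 0.95, "xyz": [0, 0, 0], "delta_rot": [0, 0, 0]},
    {"hand": 0.95, "xyz": [0, 0, 0], "delta_rot": [0, 0, 0]}
  ]
}}

```text
clock: 11.47
position: [617.5, -256.3, 50.9]
ee_rot: [0.001, 1.0, 0.0, -0.0]
contact_force: [-0.5, 0.7, -0.3]
gripper_width: 81.0
```

{"method": "apply_moves", "body": {
  "steps": [
    {"hand": 0.95, "xyz": [0, 0, -1], "delta_rot": [0, 0, 0]},
    {"hand": 0.95, "xyz": [0, 0, -3], "delta_rot": [0, 0, 0]},
    {"hand": 0.95, "xyz": [0, 0, -6], "delta_rot": [0, 0, 0]},
    {"hand": 0.95, "xyz": [0, 0, -9], "delta_rot": [0, 0, 0]},
    {"hand": 0.95, "xyz": [0, 0, -12], "delta_rot": [0, 0, 0]},
    {"hand": 0.95, "xyz": [0, 0, -12], "delta_rot": [0, 0, 0]},
    {"hand": 0.95, "xyz": [0, 0, -12], "delta_rot": [0, 0, 0]}
  ]
}}

```text
clock: 12.05
position: [618.7, -256.5, 174.7]
ee_rot: [0.001, 1.0, -0.001, 0.003]
contact_force: [-0.4, -0.9, -1.2]
gripper_width: 81.0
```

```bash
python3 -c "
from h import *
go(454,-1.2,140,85.7)
p=get_image('scene');crop(p,proj(p,(618,-257,40))[0],34,9,'s9.png')"
```

```text
t 12.05 pos [ 618.7 -256.5  174.7] x [-1.     0.002 -0.006] z [ 0.006 -0.001 -1.   ] F [-0.44 -0.87 -1.2 ] w 81.0 j [-0.15  0.52  0.02  0.   -1.07  0.15]
xyz cm [16.54 25.5   3.34] rot [0.004 0.006 1.644] rows>= 13.2
s9.png origin 179 152 scale 9
```

View pics/s9.png

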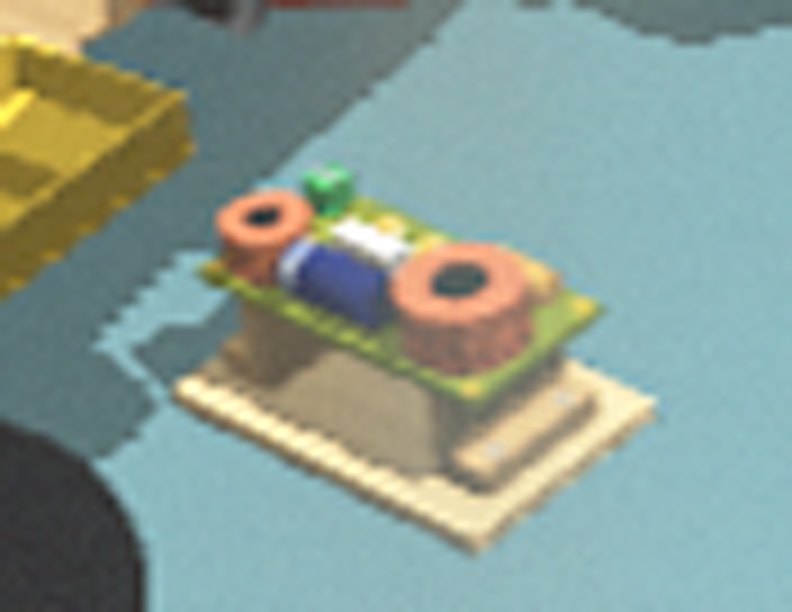

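The board sits across both rails. Move to above the tweezers.

{"method": "apply_moves", "body": {
  "steps": [
    {"hand": 0.9, "xyz": [1, 1.5, 0.5], "delta_rot": [0, 0, 0.12]},
    {"hand": 0.9, "xyz": [2.5, 4, 1], "delta_rot": [0, 0, 0.24]},
    {"hand": 0.9, "xyz": [4, 6, 1.5], "delta_rot": [0, 0, 0.36]},
    {"hand": 0.9, "xyz": [5.5, 8.5, 2], "delta_rot": [0, 0, 0.48]},
    {"hand": 0.9, "xyz": [7, 11, 3.3], "delta_rot": [0, 0, 0.6]},
    {"hand": 0.9, "xyz": [8.5, 13, 3.3], "delta_rot": [0, 0, 0.72]},
    {"hand": 0.9, "xyz": [10, 15.5, 3.3], "delta_rot": [0, 0, 0.84]},
    {"hand": 0.9, "xyz": [11.5, 18, 3.3], "delta_rot": [0, 0, 0.96]},
    {"hand": 0.9, "xyz": [13, 20, 3.3], "delta_rot": [0, 0, 1.08]},
    {"hand": 0.9, "xyz": [14.5, 22.5, 3.3], "delta_rot": [0, 0, 1.2]},
    {"hand": 0.9, "xyz": [16, 24.5, 3.3], "delta_rot": [0, 0, 1.32]},
    {"hand": 0.9, "xyz": [16.5, 25.5, 3.3], "delta_rot": [0, 0, 1.44]}
  ]
}}

```text
clock: 13.1
position: [450.0, 0.1, 137.1]
ee_rot: [0.662, 0.75, -0.001, -0.001]
contact_force: [-0.1, -0.4, 0.9]
gripper_width: 77.0
```

```bash
python3 -c "
from h import *
go(454,-1.2,140,85.7)
"
```

```text
t 13.1 pos [4.500e+02 1.000e-01 1.371e+02] x [-0.124  0.992 -0.   ] z [-0.004 -0.001 -1.   ] F [-0.06 -0.38  0.92] w 77.0 j [ 0.36  0.22 -0.57 -0.   -0.79 -1.81]
xyz cm [-0.18  0.38 -0.29] rot [-0.004  0.001  0.199] rows>= 1.6
```

{"method": "apply_moves", "body": {
  "steps": [
    {"hand": 0.9, "xyz": [0, 0, 1.5], "delta_rot": [0, 0, 0.1]},
    {"hand": 0.9, "xyz": [0, 0, 3], "delta_rot": [0, 0, 0.2]},
    {"hand": 0.9, "xyz": [0, 0, 5], "delta_rot": [0, 0, 0.2]},
    {"hand": 0.9, "xyz": [0, 0, 6], "delta_rot": [0, 0, 0.2]},
    {"hand": 0.9, "xyz": [0, 0, 6], "delta_rot": [0, 0, 0.2]},
    {"hand": 0.9, "xyz": [0, 0, 6], "delta_rot": [0, 0, 0.2]}
  ]
}}

```text
clock: 13.6
position: [452.3, -1.2, 77.3]
ee_rot: [0.732, 0.682, -0.001, -0.001]
contact_force: [-0.5, -0.2, 0.4]
gripper_width: 76.7
```

```bash
python3 -c "
from h import *
go(454,-1.2,27,85.7)
p=get_image('scene');crop(p,proj(p,(460,-1,40))[0],40,7,'s10.png')
p=get_image('top');crop(p,proj(p,(460,-1,40))[0],30,8,'t10.png')
np.save('top10.npy',p,allow_pickle=True)
crop(p,proj(p,(618,-257,40))[0],30,9,'t10r.png')"
```

```text
t 13.6 pos [452.3  -1.2  77.3] x [ 0.071  0.997 -0.001] z [-0.003 -0.001 -1.   ] F [-0.5  -0.17  0.37] w 76.7 j [ 0.36  0.32 -0.63  0.   -0.62 -2.  ]
xyz cm [0.02 0.19 5.02] rot [-0.003  0.001  0.004] rows>= 1.2
s10.png origin 283 149 scale 7
t10.png origin 281 195 scale 8
t10r.png origin 359 146 scale 9
```

View pics/s10.png

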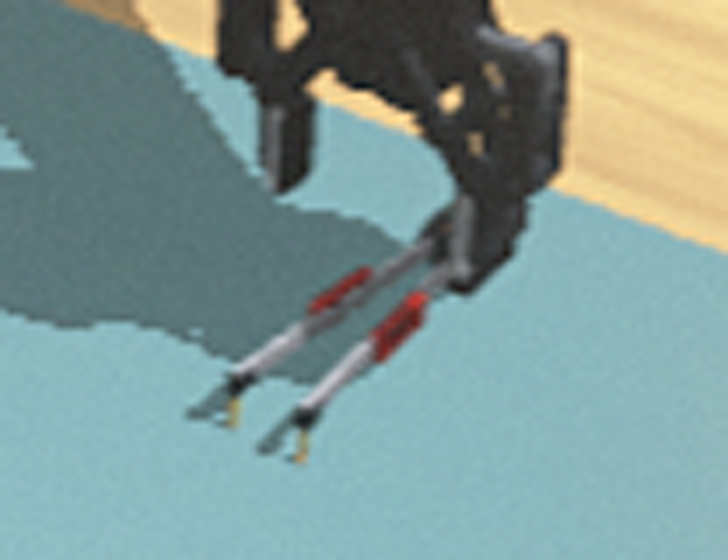

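View pics/t10.png

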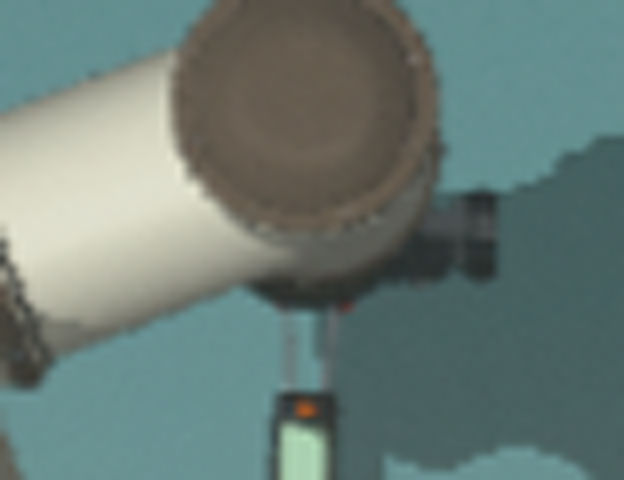

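View pics/t10r.png

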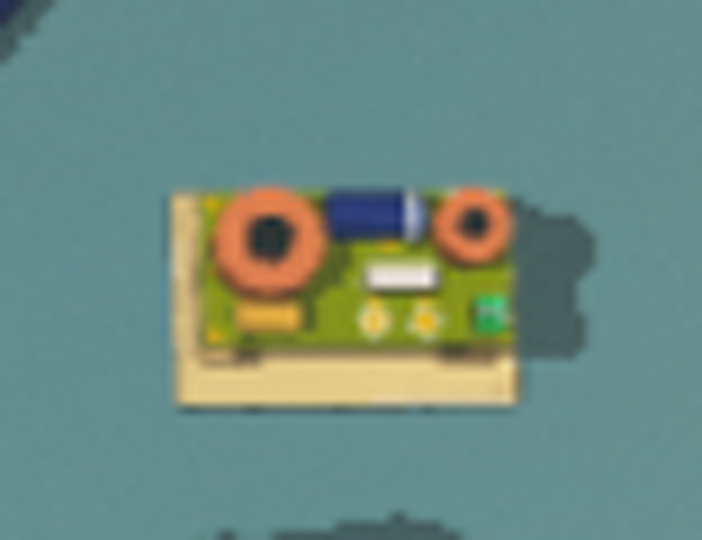

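The clean top view shows the pads at crop (375,320) and (427,320). Check the placement.

```bash
python3 -c "
from h import *
p=np.load('top10.npy',allow_pickle=True).item()
f=lambda x,y:[359+(x+.5)/9-.5,146+(y+.5)/9-.5]
print('board',onz(p,[f(201,194),f(203,352),f(514,350)],49).round(1))
print('pads',onz(p,[f(375,320),f(427,320)],49).round(1))
print('rest',onz(p,[f(172,192),f(178,405),f(517,403)],8).round(1))
for l in ['board','rest','pad_left','pad_right','rest_top']: print(l,[(r['confidence'],np.round(r['xyz'],1)) for r in nets.pinpoint(p,l)[:2]])
hsv=cv2.cvtColor(p['frame'],cv2.COLOR_BGR2HSV); c=proj(p,(618,-257,20))[0].astype(int); win=(c[0]-28,c[1]-24,56,48)
m=hsv[...,0]<80
B=[((-40,40),(-62,62),(0,8))]
print(fit(p,[((-28,28),(-55,55),(45,49))]+REST,(617.8,-257,-.015),(hsv[...,0]<75),win))
"
```

```text
board [[ 645.8 -201.1   49. ]
 [ 587.7 -199.6   49. ]
 [ 586.6 -310.4   49. ]]
pads [[ 598.4 -261.4   49. ]
 [ 598.1 -280.    49. ]]
rest [[ 657.6 -195.4    8. ]
 [ 577.3 -194.6    8. ]
 [ 576.  -318.2    8. ]]
board [(0.66, array([ 618.4, -258.1,   44.6])), (0.35, array([454. ,   0.9,  -0.5]))]
rest [(0.72, array([ 617.7, -256.9,   -1.5]))]
pad_left [(0.63, array([ 599.1, -258.9,   51.3]))]
pad_right [(0.77, array([ 599.6, -279.1,   47.3]))]
rest_top [(0.8, array([ 614.8, -255.4,   45.9]))]
(array([ 6.18565594e+02, -2.57399768e+02, -1.53149951e-02]), np.float64(81.06941945405615), np.float64(863.0))
```

The board is centred within about 1–1.5 mm and square. Descend on the tweezers.

{"method": "apply_moves", "body": {
  "steps": [
    {"hand": 0.9, "xyz": [0, 0.2, 1.5], "delta_rot": [0, 0, 0]},
    {"hand": 0.9, "xyz": [0, 0.2, 3], "delta_rot": [0, 0, 0]},
    {"hand": 0.8, "xyz": [0, 0.2, 4.3], "delta_rot": [0, 0, 0]},
    {"hand": 0.7, "xyz": [0, 0.2, 5], "delta_rot": [0, 0, 0]},
    {"hand": 0.6, "xyz": [0, 0.2, 5], "delta_rot": [0, 0, 0]},
    {"hand": 0.55, "xyz": [0, 0.2, 5], "delta_rot": [0, 0, 0]},
    {"hand": 0.55, "xyz": [0, 0.2, 5], "delta_rot": [0, 0, 0]}
  ]
}}

```text
clock: 14.53
position: [455.5, -0.9, 28.7]
ee_rot: [0.732, 0.682, 0.001, 0.0]
contact_force: [0.1, -0.9, 0.5]
gripper_width: 46.8
```

```bash
python3 -c "
from h import *
go(454,-1.2,27,85.7)
p=get_image('scene');crop(p,proj(p,(460,-1,30))[0],34,9,'s11.png')
"
```

```text
t 14.53 pos [455.5  -0.9  28.7] x [0.071 0.997 0.   ] z [ 0.001  0.    -1.   ] F [ 0.09 -0.89  0.54] w 46.8 j [ 0.36  0.42 -0.67  0.   -0.49 -2.  ]
xyz cm [-0.05 -0.15  0.17] rot [ 0.001 -0.     0.004] rows>= 0.1
s11.png origin 291 158 scale 9
```

View pics/s11.png

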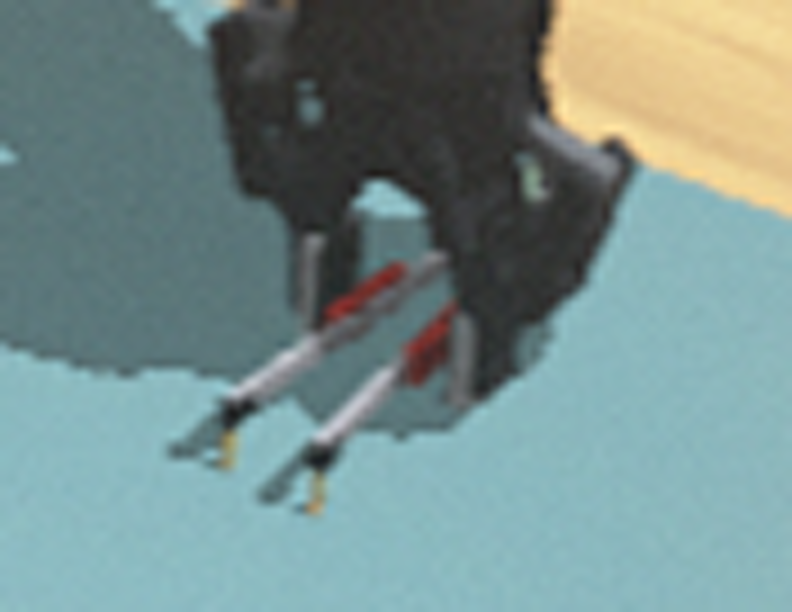

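{"method": "apply_moves", "body": {
  "steps": [
    {"hand": 0.5, "xyz": [-0.05, -0.15, 0.17], "delta_rot": [0, 0, 0]},
    {"hand": 0.45, "xyz": [-0.05, -0.15, 0.17], "delta_rot": [0, 0, 0]},
    {"hand": 0.42, "xyz": [-0.05, -0.15, 0.17], "delta_rot": [0, 0, 0]},
    {"hand": 0.4, "xyz": [-0.05, -0.15, 0.17], "delta_rot": [0, 0, 0]},
    {"hand": 0.38, "xyz": [-0.05, -0.15, 0.17], "delta_rot": [0, 0, 0]},
    {"hand": 0.36, "xyz": [-0.05, -0.15, 0.17], "delta_rot": [0, 0, 0]},
    {"hand": 0.34, "xyz": [-0.05, -0.15, 0.17], "delta_rot": [0, 0, 0]},
    {"hand": 0.32, "xyz": [-0.05, -0.15, 0.17], "delta_rot": [0, 0, 0]},
    {"hand": 0.32, "xyz": [-0.05, -0.15, 0.17], "delta_rot": [0, 0, 0]},
    {"hand": 0.32, "xyz": [-0.05, -0.15, 0.17], "delta_rot": [0, 0, 0]}
  ]
}}

```text
clock: 15.42
position: [453.9, -1.3, 26.6]
ee_rot: [0.732, 0.682, 0.0, 0.0]
contact_force: [0.7, -1.0, 1.0]
gripper_width: 27.3
```

```bash
python3 -c "
from h import *
s=st();print(s['wrist_torque'])
p=get_image('scene');crop(p,proj(p,(480,-1,20))[0],34,9,'s12.png')
s=st();print(s['wrist_torque'])
"
```

```text
t 15.42 pos [453.9  -1.3  26.6] x [0.071 0.997 0.   ] z [ 0.001  0.    -1.   ] F [ 0.69 -0.96  0.95] w 27.3 j [ 0.36  0.42 -0.67  0.   -0.48 -2.  ]
[-0.02378418 -0.30638295  0.06113889]
s12.png origin 287 165 scale 9
t 15.47 pos [453.9  -1.3  26.5] x [0.071 0.997 0.   ] z [ 0.001  0.    -1.   ] F [ 0.83 -1.45  1.87] w 27.0 j [ 0.36  0.42 -0.67  0.   -0.48 -2.  ]
[-0.07989302 -0.21944288  0.03353718]
```

View pics/s12.png

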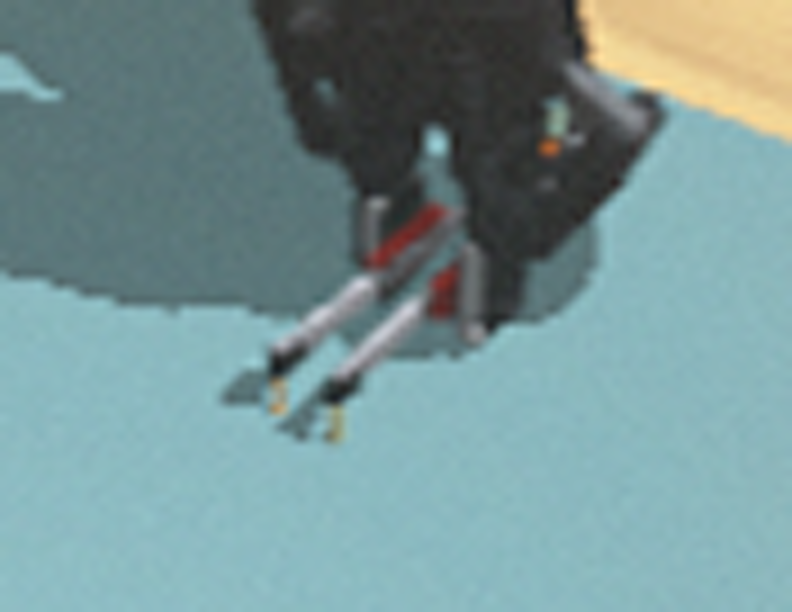

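```bash
python3 -c "
from h import *
p=np.load('scene0.npy',allow_pickle=True).item()
for o,pts in [((291,158),[(230,467),(317,513)]),((287,165),[(279,412),(336,439)])]:
    w=onz(p,[[o[0]+(x+.5)/9-.5,o[1]+(y+.5)/9-.5] for x,y in pts],0); print(w.round(1),np.linalg.norm(w[0]-w[1]),w.mean(0))
"
```

```text
[[517.9 -22.2  -0. ]
 [520.8  10.2   0. ]] 32.49359667470186 [ 5.19389418e+02 -5.96888926e+00 -5.68434189e-14]
[[518.8 -17.    0. ]
 [519.5   3.5   0. ]] 20.46130859151364 [ 5.19163077e+02 -6.75117792e+00  5.68434189e-14]
```

The gap is 20.5 mm at width 27.2, which fits the given relation, so 0.306 should give 18 mm. Squeeze, then lift.

{"method": "apply_moves", "body": {
  "steps": [
    {"hand": 0.313, "xyz": [0, 0, 0], "delta_rot": [0, 0, 0]},
    {"hand": 0.306, "xyz": [0, 0, 0], "delta_rot": [0, 0, 0]},
    {"hand": 0.306, "xyz": [0, 0, 0], "delta_rot": [0, 0, 0]},
    {"hand": 0.306, "xyz": [0, 0, 0], "delta_rot": [0, 0, 0]}
  ]
}}

```text
clock: 15.8
position: [453.9, -1.3, 26.5]
ee_rot: [0.732, 0.682, 0.0, 0.0]
contact_force: [1.9, -0.4, 2.7]
gripper_width: 26.4
```

```bash
python3 -c "
from h import *
for i in range(3):
  s=st();print(s['wrist_torque']);p=get_image('scene')
"
```

```text
t 15.8 pos [453.9  -1.3  26.5] x [0.071 0.997 0.   ] z [ 0.001  0.    -1.   ] F [ 1.93 -0.38  2.71] w 26.4 j [ 0.36  0.42 -0.67  0.   -0.48 -2.  ]
[ 0.05815506 -0.38304424 -0.03388377]
t 15.85 pos [453.9  -1.3  26.5] x [0.071 0.997 0.   ] z [ 0.001  0.    -1.   ] F [1.37 0.61 3.33] w 26.1 j [ 0.36  0.42 -0.67  0.   -0.48 -2.  ]
[ 0.01897219 -0.43000878 -0.0436518 ]
t 15.9 pos [453.9  -1.3  26.5] x [0.071 0.997 0.   ] z [ 0.001  0.    -1.   ] F [ 1.09 -0.03  3.15] w 26.5 j [ 0.36  0.42 -0.67  0.   -0.48 -2.  ]
[ 0.11996599 -0.37099009 -0.01677579]
```

{"method": "apply_moves", "body": {
  "steps": [
    {"hand": 0.306, "xyz": [0, 0, -0.2], "delta_rot": [0, 0, 0]},
    {"hand": 0.306, "xyz": [0, 0, -0.6], "delta_rot": [0, 0, 0]},
    {"hand": 0.306, "xyz": [0, 0, -1.3], "delta_rot": [0, 0, 0]},
    {"hand": 0.306, "xyz": [0, 0, -2.2], "delta_rot": [0, 0, 0]},
    {"hand": 0.306, "xyz": [0, 0, -3.2], "delta_rot": [0, 0, 0]},
    {"hand": 0.306, "xyz": [0, 0, -4.2], "delta_rot": [0, 0, 0]},
    {"hand": 0.306, "xyz": [0, 0, -5.2], "delta_rot": [0, 0, 0]},
    {"hand": 0.306, "xyz": [0, 0, -6], "delta_rot": [0, 0, 0]},
    {"hand": 0.306, "xyz": [0, 0, -6], "delta_rot": [0, 0, 0]},
    {"hand": 0.306, "xyz": [0, 0, -6], "delta_rot": [0, 0, 0]}
  ]
}}

```text
clock: 16.78
position: [453.3, -1.4, 86.7]
ee_rot: [0.732, 0.681, 0.0, 0.0]
contact_force: [-0.5, -0.0, -0.4]
gripper_width: 26.3
```

```bash
python3 -c "
from h import *
for i in range(3):
  s=st();print(s['wrist_torque']);p=get_image('scene')
np.save('s13.npy',p,allow_pickle=True);crop(p,proj(p,(480,-1,80))[0],34,9,'s13.png')
"
```

```text
t 16.78 pos [453.3  -1.4  86.7] x [0.071 0.997 0.   ] z [ 0.  0. -1.] F [-0.45 -0.02 -0.44] w 26.3 j [ 0.36  0.31 -0.62 -0.   -0.65 -2.  ]
[ 0.00239247 -0.02666502 -0.01079263]
t 16.83 pos [453.   -1.5  86.3] x [0.071 0.997 0.   ] z [-0.001  0.    -1.   ] F [ 0.57 -0.49 -1.85] w 26.4 j [ 0.36  0.31 -0.62 -0.   -0.65 -2.  ]
[0.00151036 0.0337246  0.00295547]
t 16.88 pos [452.9  -1.6  86. ] x [ 0.071  0.997 -0.   ] z [-0.001 -0.    -1.   ] F [-1.22 -0.09 -0.73] w 26.1 j [ 0.36  0.31 -0.62 -0.   -0.65 -2.  ]
[-0.00936109 -0.02303802 -0.01288914]
s13.png origin 288 147 scale 9
```

View pics/s13.png

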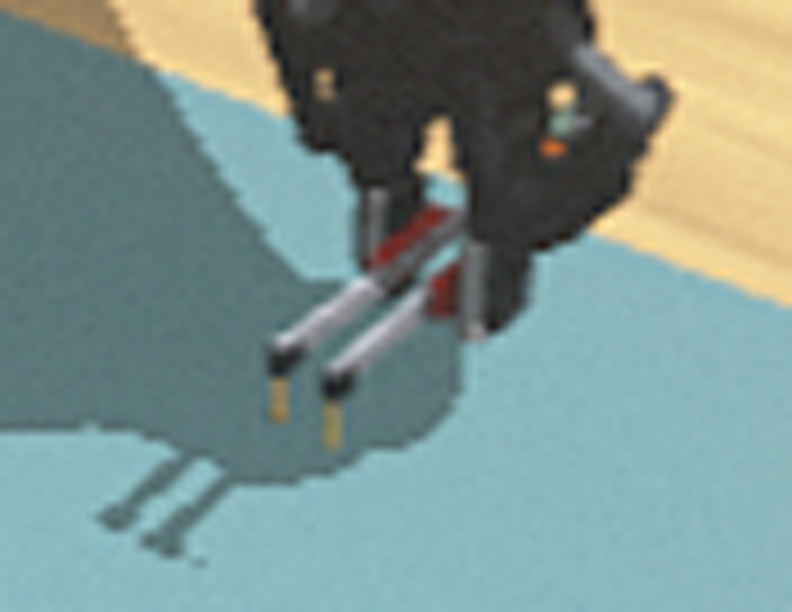

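The tweezers are lifted and the tips fully extended (crop (280,422) and (332,447)). They had been pressed against the bench while gripping. Now a smooth traverse to above the pads.

```bash
python3 -c "
from h import *
go(533.3,-269.9,112,89.2)
p=np.load('s13.npy',allow_pickle=True).item()
s=st();t=s['position'][:2]
Rc=R.from_quat(p['orientation']).as_matrix()
for u,v in [(280,421),(332,447)]:
  w=onz(p,[[288+(u+.5)/9-.5,147+(v+.5)/9-.5]],0)[0]; o=np.array(p['origin']); d=w-o
  for X in (517,519): k=(X-o[0])/d[0]; print(X,(o+k*d).round(1))
"
```

```text
t 16.93 pos [452.9  -1.6  85.8] x [ 0.071  0.997 -0.   ] z [-0.001 -0.    -1.   ] F [-0.03  0.   -0.69] w 26.3 j [ 0.36  0.31 -0.62 -0.   -0.65 -2.  ]
xyz cm [-26.19   9.93  -2.62] rot [-0.001  0.    -0.057] rows>= 6.7
t 16.93 pos [452.9  -1.6  85.8] x [ 0.071  0.997 -0.   ] z [-0.001 -0.    -1.   ] F [-0.03  0.   -0.69] w 26.3 j [ 0.36  0.31 -0.62 -0.   -0.65 -2.  ]
517 [517.  -16.3  56.6]
519 [519.  -15.   58.4]
517 [517.    1.5  55.1]
519 [519.    2.7  57. ]
```

{"method": "apply_moves", "body": {
  "steps": [
    {"hand": 0.306, "xyz": [-0.5, 0.2, -0.8], "delta_rot": [0, 0, 0]},
    {"hand": 0.306, "xyz": [-2, 0.7, -1.6], "delta_rot": [0, 0, -0.01]},
    {"hand": 0.306, "xyz": [-4.5, 1.7, -2.3], "delta_rot": [0, 0, -0.02]},
    {"hand": 0.306, "xyz": [-7.5, 2.8, -2.6], "delta_rot": [0, 0, -0.03]},
    {"hand": 0.306, "xyz": [-10.5, 4, -2.6], "delta_rot": [0, 0, -0.04]},
    {"hand": 0.306, "xyz": [-13.5, 5.1, -2.6], "delta_rot": [0, 0, -0.05]},
    {"hand": 0.306, "xyz": [-16.5, 6.3, -2.6], "delta_rot": [0, 0, -0.057]},
    {"hand": 0.306, "xyz": [-19.5, 7.4, -2.6], "delta_rot": [0, 0, -0.057]},
    {"hand": 0.306, "xyz": [-22.5, 8.5, -2.6], "delta_rot": [0, 0, -0.057]},
    {"hand": 0.306, "xyz": [-24.8, 9.4, -2.6], "delta_rot": [0, 0, -0.057]},
    {"hand": 0.306, "xyz": [-26, 9.9, -2.6], "delta_rot": [0, 0, -0.057]},
    {"hand": 0.306, "xyz": [-26.2, 9.9, -2.6], "delta_rot": [0, 0, -0.057]}
  ]
}}

```text
clock: 17.93
position: [533.9, -272.2, 112.0]
ee_rot: [0.713, 0.701, -0.0, 0.0]
contact_force: [0.3, 0.1, -0.9]
gripper_width: 26.3
```

{"method": "apply_moves", "body": {
  "steps": [
    {"hand": 0.306, "xyz": [0, 0, 0], "delta_rot": [0, 0, 0]},
    {"hand": 0.306, "xyz": [0, 0, 0], "delta_rot": [0, 0, 0]},
    {"hand": 0.306, "xyz": [0, 0, 0], "delta_rot": [0, 0, 0]},
    {"hand": 0.306, "xyz": [0, 0, 0], "delta_rot": [0, 0, 0]},
    {"hand": 0.306, "xyz": [0, 0, 0], "delta_rot": [0, 0, 0]}
  ]
}}

```text
clock: 18.35
position: [533.6, -268.9, 112.7]
ee_rot: [0.712, 0.703, 0.0, 0.0]
contact_force: [-0.2, -0.1, -1.4]
gripper_width: 26.5
```

```bash
python3 -c "
from h import *
p=get_image('scene');np.save('s14.npy',p,allow_pickle=True);crop(p,proj(p,(590,-265,60))[0],34,9,'s14.png')
p=get_image('top');np.save('t14.npy',p,allow_pickle=True);crop(p,proj(p,(590,-265,60))[0],34,9,'t14.png')
go(533.3,-269.9,112,89.2)
"
```

```text
s14.png origin 183 140 scale 9
t14.png origin 358 149 scale 9
t 18.45 pos [ 533.6 -269.2  112.6] x [ 0.013  1.    -0.   ] z [ 0. -0. -1.] F [ 0.29 -0.42 -1.11] w 26.2 j [-0.2   0.47 -0.24 -0.   -0.86 -1.39]
xyz cm [-0.08 -0.03  0.06] rot [0.    0.    0.001] rows>= 0.0
```

View pics/s14.png

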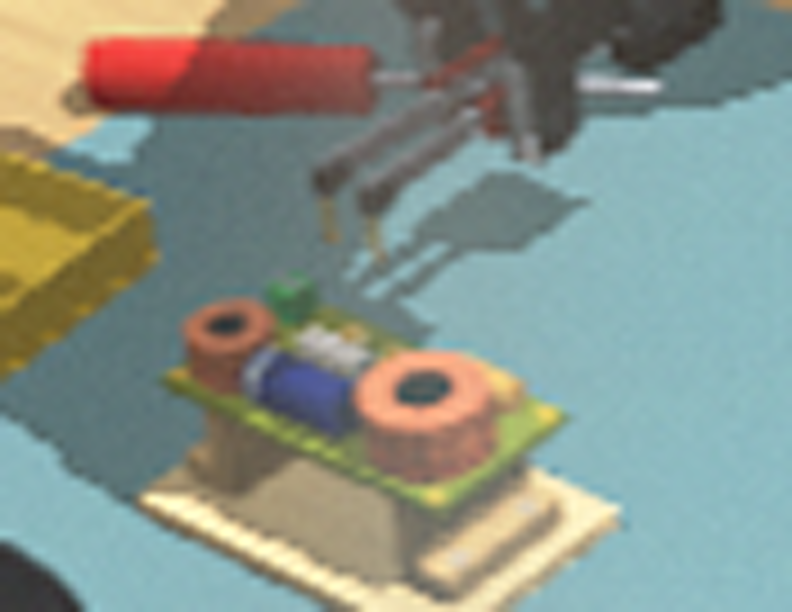

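View pics/t14.png

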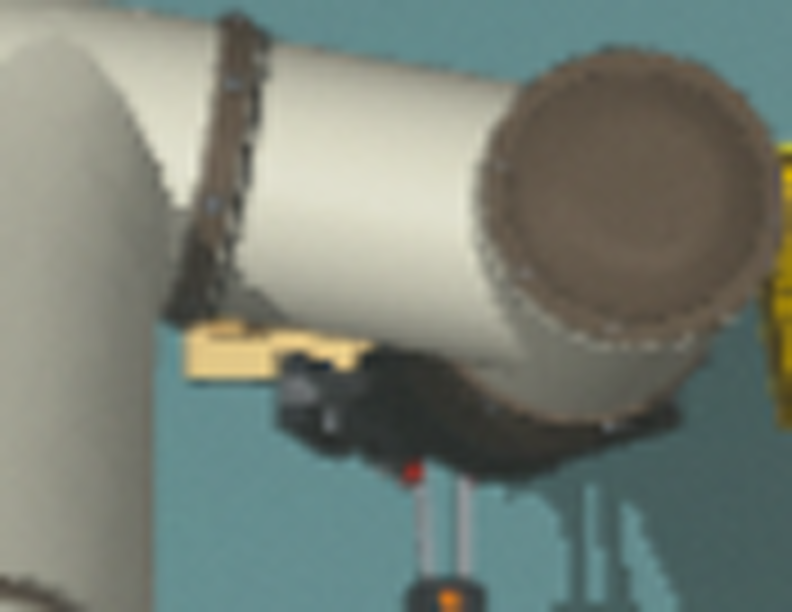

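Only the scene view sees the tips, at (334,240) and (377,260). The top view shows the heel, which fixes the tool's x and y in the same camera that measured the pads. Zoom on it.

```bash
python3 -c "
from h import *
p=np.load('t14.npy',allow_pickle=True).item();c=proj(p,(465,-268,115))[0];print(c);crop(p,c,22,14,'t14h.png')
"
```

```text
[407.62933921 218.88724741]
t14h.png origin 380 197 scale 14
```

View pics/t14h.png

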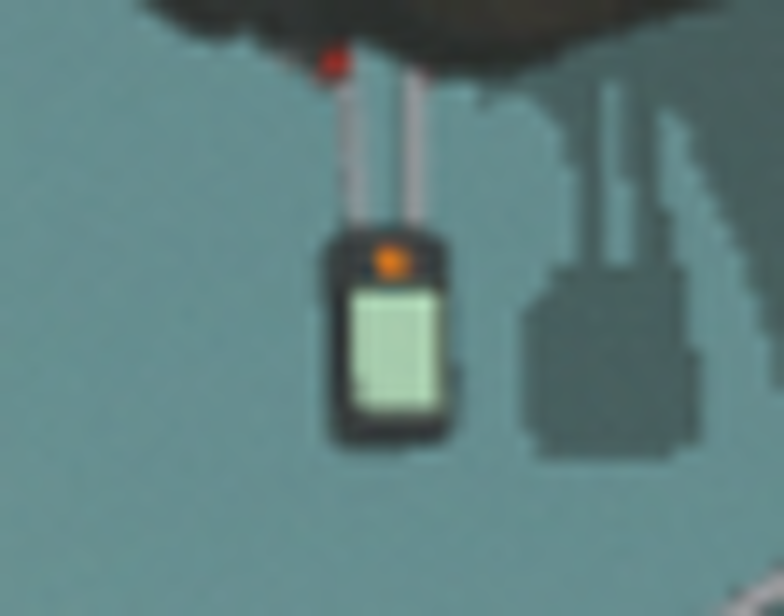

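```bash
cat > heel.py <<'E'
from h import *
H=[((-97,-51),(-13,13),(2,32))]
def heel(f,q0,pic=None):
    p=np.load(f,allow_pickle=True).item()
    hsv=cv2.cvtColor(p["frame"],cv2.COLOR_BGR2HSV).astype(int)
    a=np.array(q0); c=proj(p,(a[0]-74,a[1]+74*-a[2],a[3]+20))[0].round().astype(int); win=(c[0]-12,c[1]-10,24,21)
    S,V,Hh=hsv[...,1],hsv[...,2],hsv[...,0]
    m=(V<82)&(S<95)|((Hh<25)&(S>120))|((V>140)&(Hh<75))
    k=m[win[1]:win[1]+21,win[0]:win[0]+24].astype(np.uint8)
    k=cv2.morphologyEx(k,cv2.MORPH_CLOSE,np.ones((3,3)))
    n,lab,s,_=cv2.connectedComponentsWithStats(k); L=1+np.argmax(s[1:,4]); mm=np.zeros(m.shape,bool); mm[win[1]:win[1]+21,win[0]:win[0]+24]=lab==L
    print("\n".join("".join(".#"[v] for v in r) for r in (lab==L).astype(int)))
    print(f,fit(p,H,q0,mm,win))
heel("top0.npy",(454,-1.2,-.074,0.))
heel("t14.npy",(533.6,-269.2,-.013,83.5))
E
python3 heel.py
```

```text
........................
........................
........................
.........#######........
.........#######........
.........########.......
........########........
........########........
........#######.........
.........######.........
.........######.........
.........######.........
.........######.........
.........######.........
.........#######........
........########........
........########........
............###.........
........................
........................
........................Traceback (most recent call last):
  File "heel.py", line 14, in <module>
    heel("top0.npy",(454,-1.2,-.074,0.))
    ~~~~^^^^^^^^^^^^^^^^^^^^^^^^^^^^^^^^
  File "heel.py", line 13, in heel
    print(f,fit(p,H,q0,mm,win))
            ~~~^^^^^^^^^^^^^^^
  File "h.py", line 38, in fit
    r=minimize(f,sim[0],method="Nelder-Mead",options=dict(initial_simplex=sim,xatol=.02,fatol=.01))
    res = _minimize_neldermead(fun, x0, args, callback, bounds=bounds,
                               **options)
    fsim[k] = func(sim[k])
              ~~~~^^^^^^^^
    fx = function(np.copy(x), *(wrapper_args + args))
  File "h.py", line 34, in <lambda>
    f=lambda d: ((render(p,boxes,np.array(q0)+d*S,win)-M)**2).sum()
                                 ~~~~~~~~~~~~^~~~
ValueError: operands could not be broadcast together with shapes (4,) (3,)
```

```bash
python3 - <<'E'
from h import *
p=np.load('t14.npy',allow_pickle=True).item()
f=lambda x,y:[380+(x+.5)/14-.5,197+(y+.5)/14-.5]
print('front top',onz(p,[f(393,226),f(393,230)],115).round(1))
print('button,screen c',onz(p,[f(392,262),f(396,350)],115.5).round(1))
print('back',onz(p,[f(393,446)],100).round(1),onz(p,[f(393,446)],115).round(1))
print('blades mid',onz(p,[f(349,150),f(415,150)],107).round(1))
print('blades mid',onz(p,[f(358,215),f(414,215)],107).round(1))
# brightness profile down the column through the heel
q=np.load('top0.npy',allow_pickle=True).item()
print(p['frame'][209:232,404:412].mean((1,2)).round(0))
c=proj(q,(454-74,4.5,32))[0];print(c); crop(q,c,22,14,'t0h.png')
E
```

```text
front top [[ 484.1 -268.9  115. ]
 [ 483.2 -268.8  115. ]]
button,screen c [[ 476.1 -268.2  115.5]
 [ 456.8 -268.1  115.5]]
back [[ 438. -269.  100.]] [[ 436.  -266.5  115. ]]
blades mid [[ 502.4 -261.4  107. ]
 [ 502.2 -275.9  107. ]]
blades mid [[ 488.  -262.7  107. ]
 [ 487.8 -274.9  107. ]]
[132. 133. 133. 125.  88.  69.  79.  74.  86. 153. 153. 153. 153. 153.
 152. 149. 142.  92.  60.  69. 116. 129. 129.]
[318.47493925 250.9704479 ]
t0h.png origin 290 229 scale 14
```

View pics/t0h.png

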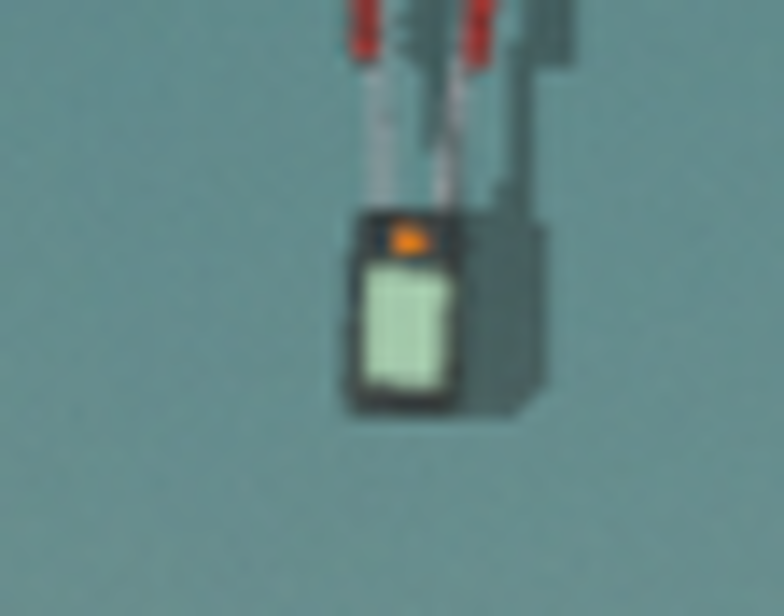

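```bash
python3 - <<'E'
from h import *
p=np.load('s14.npy',allow_pickle=True).item(); o=np.array(p['origin'])
f=lambda x,y:[183+(x+.5)/9-.5,140+(y+.5)/9-.5]
P=onz(p,[f(354,331),f(396,351)],49);print(P.round(1),P.mean(0).round(1))
for dx in (0,1.4,3):
  for t in [(334,240),(377,260),(355.5,250)]:
    w=onz(p,[f(*t)],0)[0];d=w-o;X=P[:,0].mean()+dx;print(dx,(o+d*(X-o[0])/d[0]).round(1))
for l in ['pad_left','pad_right','point_left','point_right']: print(l,[(r['confidence'],np.round(r['xyz'],1)) for r in nets.pinpoint(get_image('scene'),l)[:2]])
c=proj(p,P.mean(0)+[0,0,15])[0];crop(p,c,22,14,'s14z.png')
E
```

```text
[[ 596.7 -279.5   49. ]
 [ 597.1 -262.1   49. ]] [ 596.9 -270.8   49. ]
0 [ 596.9 -282.1   81.4]
0 [ 596.9 -264.9   81. ]
0 [ 596.9 -273.5   81.2]
1.4 [ 598.3 -280.6   82.8]
1.4 [ 598.3 -263.4   82.4]
1.4 [ 598.3 -272.    82.6]
3 [ 599.9 -278.8   84.4]
3 [ 599.9 -261.7   84. ]
3 [ 599.9 -270.2   84.2]
pad_left [(0.7, array([ 602.2, -261.4,   46.9]))]
pad_right [(0.63, array([ 596.7, -280.1,   49.6])), (0.53, array([ 538.1, -271. ,   83.6]))]
point_left []
point_right []
s14z.png origin 196 151 scale 14
```

View pics/s14z.png

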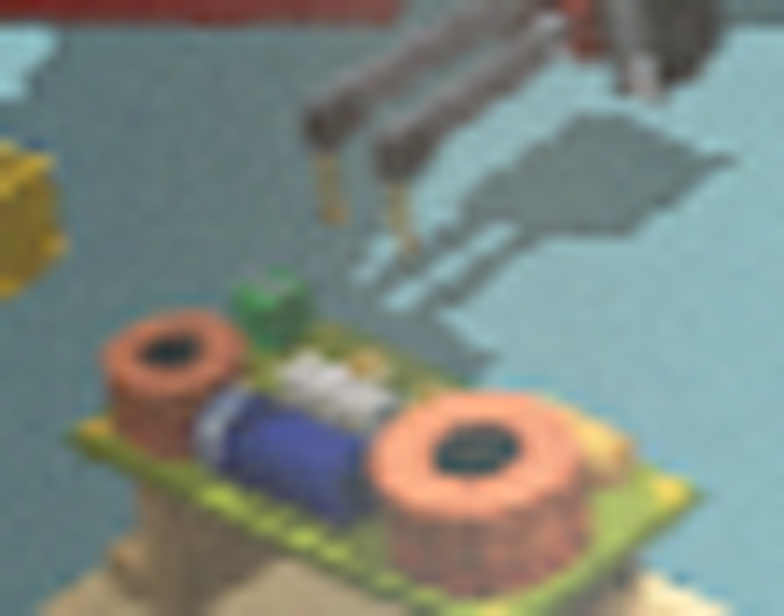

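{"method": "apply_moves", "body": {
  "steps": [
    {"hand": 0.306, "xyz": [0, -0.12, 0.5], "delta_rot": [0, 0, 0]},
    {"hand": 0.306, "xyz": [0, -0.12, 1.1], "delta_rot": [0, 0, 0]},
    {"hand": 0.306, "xyz": [0, -0.12, 1.7], "delta_rot": [0, 0, 0]},
    {"hand": 0.306, "xyz": [0, -0.12, 2.3], "delta_rot": [0, 0, 0]},
    {"hand": 0.306, "xyz": [0, -0.12, 2.7], "delta_rot": [0, 0, 0]},
    {"hand": 0.306, "xyz": [0, -0.12, 2.8], "delta_rot": [0, 0, 0]},
    {"hand": 0.306, "xyz": [0, -0.12, 2.8], "delta_rot": [0, 0, 0]},
    {"hand": 0.306, "xyz": [0, -0.12, 2.8], "delta_rot": [0, 0, 0]},
    {"hand": 0.306, "xyz": [0, -0.12, 2.8], "delta_rot": [0, 0, 0]},
    {"hand": 0.306, "xyz": [0, -0.12, 2.8], "delta_rot": [0, 0, 0]}
  ]
}}

```text
clock: 19.68
position: [532.6, -269.8, 84.8]
ee_rot: [0.712, 0.702, 0.0, 0.0]
contact_force: [0.2, -0.3, -1.3]
gripper_width: 26.3
```

```bash
python3 - <<'E'
from h import *
F=[];T=[]
for i in range(10):
    p=get_image('scene' if i else 'top')
    if i==0: np.save('t15.npy',p,allow_pickle=True)
    s=telemetry.read_state();F.append(s['contact_force']);T.append(s['wrist_torque'])
np.save('s15.npy',p,allow_pickle=True)
print('F',np.mean(F,0).round(3),np.std(F,0).round(2),'T',np.mean(T,0).round(4),np.std(T,0).round(3))
st()
o=np.array(p['origin']);c=proj(p,(597,-271,58))[0];crop(p,c,20,15,'s15z.png')
p=np.load('t15.npy',allow_pickle=True).item();crop(p,proj(p,(465,-268,86))[0],22,14,'t15h.png')
E
```

```text
F [ 0.093  0.028 -0.85 ] [0.32 0.45 0.52] T [ 0.0089 -0.0102 -0.0097] [0.016 0.031 0.032]
t 20.18 pos [ 532.4 -269.8   84.4] x [0.014 1.    0.   ] z [ 0.  0. -1.] F [-0.38 -0.32 -0.53] w 26.2 j [-0.2   0.51 -0.27 -0.   -0.8  -1.39]
s15z.png origin 198 155 scale 15
t15h.png origin 378 198 scale 14
```

View pics/s15z.png

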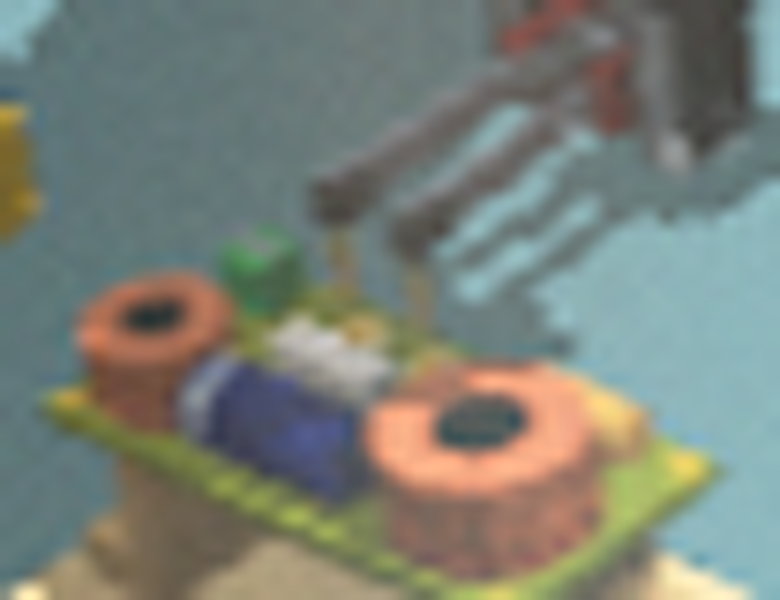

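View pics/t15h.png

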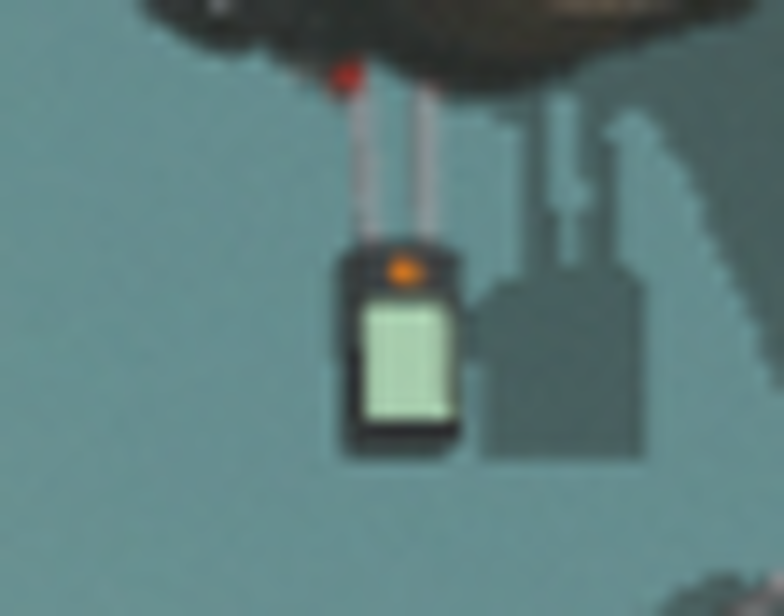

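```bash
python3 - <<'E'
from h import *
p=np.load('t15.npy',allow_pickle=True).item()
f=lambda x,y:[378+(x+.5)/14-.5,198+(y+.5)/14-.5]
print('front',onz(p,[f(400,242)],86).round(1),'button,screen',onz(p,[f(405,271),f(406,360)],86).round(1))
for y,a,b in [(120,358,426),(200,368,428)]: 
    w=onz(p,[f(a,y),f(b,y)],78);print('blades',w.round(1),w.mean(0).round(1))
p=np.load('s15.npy',allow_pickle=True).item(); o=np.array(p['origin'])
g=lambda x,y:[198+(x+.5)/15-.5,155+(y+.5)/15-.5]
for t in [(350,292),(421,324)]:
  for X in (597,599,601):
    w=onz(p,[g(*t)],0)[0];d=w-o;print(X,(o+d*(X-o[0])/d[0]).round(1))
im=p['frame'][165:185,212:236]
big=cv2.resize(im,None,fx=32,fy=28,interpolation=cv2.INTER_CUBIC); big=cv2.convertScaleAbs(big,alpha=1.5,beta=-40); cv2.imwrite('pics/s15zz.png',big)
E
```

```text
front [[ 482.3 -268.8   86. ]] button,screen [[ 475.8 -269.6   86. ]
 [ 456.  -268.9   86. ]]
blades [[ 511.4 -262.1   78. ]
 [ 511.1 -277.3   78. ]] [ 511.2 -269.7   78. ]
blades [[ 493.2 -263.5   78. ]
 [ 493.  -276.9   78. ]] [ 493.1 -270.2   78. ]
597 [ 597.  -281.8   56. ]
599 [ 599.  -279.6   58.1]
601 [ 601.  -277.4   60.1]
597 [ 597.  -264.6   56. ]
599 [ 599.  -262.4   58.1]
601 [ 601.  -260.2   60.1]
```

View pics/s15zz.png

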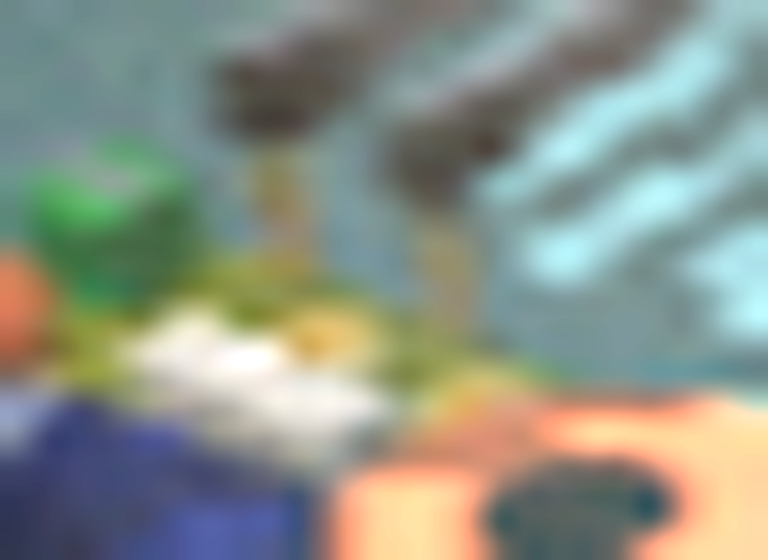

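Both cameras put the tips over the pads within about 1.5 mm, but the tip height is only known to about ±2 mm. I'll come down in small steps, averaging the force and torque readings.

```bash
cat > avg.py <<'E'
import sys
from h import *
n=int(sys.argv[1]); F=[];T=[];P=[]
for i in range(n):
    p=get_image('scene'); s=telemetry.read_state();F.append(s['contact_force']);T.append(s['wrist_torque']);P.append(s['position'])
print('t',round(s['clock'],2),'pos',np.mean(P,0).round(2),'F',np.mean(F,0).round(2),'T',np.mean(T,0).round(4),'se',(np.std(T,0)/n**.5).round(3),'w',round(s['gripper_width'],1))
np.save('last.npy',p,allow_pickle=True)
im=p['frame'][160:190,205:245]
big=cv2.resize(im,None,fx=18,fy=18,interpolation=cv2.INTER_CUBIC); cv2.imwrite('pics/'+sys.argv[2],cv2.convertScaleAbs(big,alpha=1.4,beta=-30))
E
echo
```

{"method": "apply_moves", "body": {
  "steps": [
    {"hand": 0.306, "xyz": [0.05, 0, 0.1], "delta_rot": [0, 0, 0]},
    {"hand": 0.306, "xyz": [0.05, 0, 0.2], "delta_rot": [0, 0, 0]},
    {"hand": 0.306, "xyz": [0.05, 0, 0.3], "delta_rot": [0, 0, 0]},
    {"hand": 0.306, "xyz": [0.05, 0, 0.34], "delta_rot": [0, 0, 0]},
    {"hand": 0.306, "xyz": [0.05, 0, 0.34], "delta_rot": [0, 0, 0]},
    {"hand": 0.306, "xyz": [0.05, 0, 0.34], "delta_rot": [0, 0, 0]}
  ]
}}

```text
clock: 20.68
position: [532.4, -269.3, 80.9]
ee_rot: [0.712, 0.702, -0.0, -0.0]
contact_force: [-0.5, 0.0, -1.3]
gripper_width: 26.2
```

```bash
python3 avg.py 14 a1.png
```

```text
t 21.38 pos [ 532.4  -269.3    81.01] F [ 0.03  0.06 -0.69] T [-0.0059 -0.0024 -0.0013] se [0.004 0.009 0.008] w 26.3
```

{"method": "apply_moves", "body": {
  "steps": [
    {"hand": 0.306, "xyz": [0, 0, 0.05], "delta_rot": [0, 0, 0]},
    {"hand": 0.306, "xyz": [0, 0, 0.1], "delta_rot": [0, 0, 0]},
    {"hand": 0.306, "xyz": [0, 0, 0.1], "delta_rot": [0, 0, 0]}
  ]
}}

```text
clock: 21.63
position: [532.3, -269.2, 79.9]
ee_rot: [0.712, 0.702, -0.0, -0.0]
contact_force: [-0.7, 0.0, -0.5]
gripper_width: 26.2
```

```bash
python3 avg.py 12 a2.png
```

```text
t 22.23 pos [ 532.38 -269.28   79.97] F [ 0.1  -0.23 -0.63] T [ 0.0047 -0.0328  0.0014] se [0.009 0.01  0.006] w 26.1
```

View pics/a2.png

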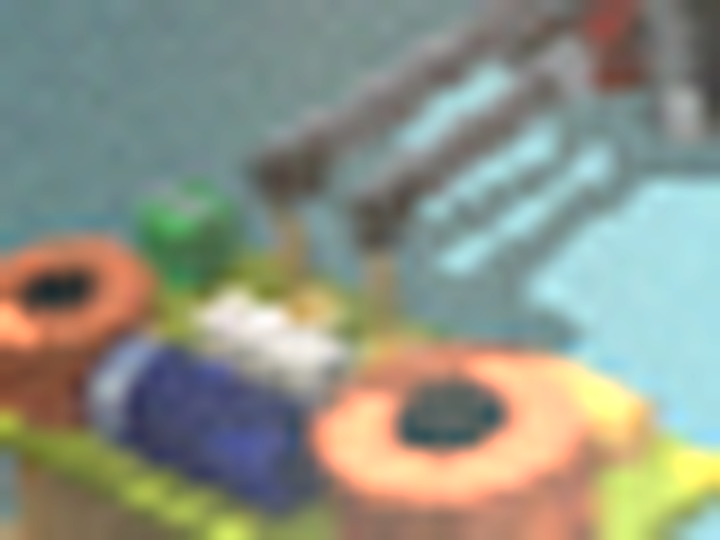

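At TCP z=80 the tip ends, (292,285) and (382,325), sit about 1 px left of the pads at (313,302) and (396,344). Nudge y by +1.2 and x by -0.7, still above the pads.

{"method": "apply_moves", "body": {
  "steps": [
    {"hand": 0.306, "xyz": [0.06, -0.03, -0.05], "delta_rot": [0, 0, 0]},
    {"hand": 0.306, "xyz": [0.12, -0.07, -0.05], "delta_rot": [0, 0, 0]},
    {"hand": 0.306, "xyz": [0.12, -0.07, 0], "delta_rot": [0, 0, 0]},
    {"hand": 0.306, "xyz": [0.12, -0.07, 0], "delta_rot": [0, 0, 0]}
  ]
}}

```text
clock: 22.57
position: [531.6, -268.0, 79.9]
ee_rot: [0.712, 0.702, -0.0, -0.0]
contact_force: [0.4, -0.0, -0.6]
gripper_width: 26.7
```

```bash
python3 avg.py 14 a3.png
```

```text
t 23.27 pos [ 531.7  -268.08   79.98] F [ 0.18  0.03 -0.77] T [-0.0187  0.0111  0.0136] se [0.008 0.008 0.007] w 26.4
```

{"method": "apply_moves", "body": {
  "steps": [
    {"hand": 0.306, "xyz": [0, 0, 0.05], "delta_rot": [0, 0, 0]},
    {"hand": 0.306, "xyz": [0, 0, 0.1], "delta_rot": [0, 0, 0]},
    {"hand": 0.306, "xyz": [0, 0, 0.1], "delta_rot": [0, 0, 0]}
  ]
}}

```text
clock: 23.52
position: [531.6, -268.0, 78.8]
ee_rot: [0.712, 0.702, -0.0, -0.0]
contact_force: [0.1, 1.5, -1.3]
gripper_width: 26.4
```

```bash
python3 avg.py 14 a4.png
```

```text
t 24.22 pos [ 531.71 -268.08   78.99] F [ 0.22 -0.19 -0.74] T [-0.0036 -0.0021 -0.0034] se [0.008 0.01  0.007] w 26.6
```

View pics/a4.png

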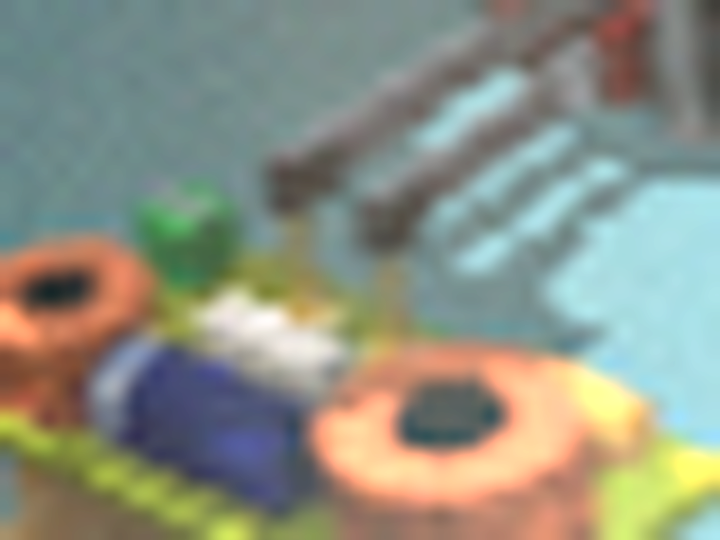

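No contact at 79. Continue down.

{"method": "apply_moves", "body": {
  "steps": [
    {"hand": 0.306, "xyz": [0.03, 0, 0.05], "delta_rot": [0, 0, 0]},
    {"hand": 0.306, "xyz": [0.03, 0, 0.1], "delta_rot": [0, 0, 0]},
    {"hand": 0.306, "xyz": [0.03, 0, 0.1], "delta_rot": [0, 0, 0]}
  ]
}}

```text
clock: 24.47
position: [531.6, -267.7, 77.8]
ee_rot: [0.712, 0.702, -0.0, -0.0]
contact_force: [0.9, -0.1, -0.9]
gripper_width: 26.4
```

```bash
python3 avg.py 14 a5.png
```

```text
t 25.17 pos [ 531.71 -267.78   77.99] F [ 0.03 -0.04 -0.73] T [ 0.0136 -0.0128 -0.0058] se [0.007 0.007 0.007] w 26.0
```

{"method": "apply_moves", "body": {
  "steps": [
    {"hand": 0.306, "xyz": [0, 0, 0.05], "delta_rot": [0, 0, 0]},
    {"hand": 0.306, "xyz": [0, 0, 0.1], "delta_rot": [0, 0, 0]},
    {"hand": 0.306, "xyz": [0, 0, 0.1], "delta_rot": [0, 0, 0]}
  ]
}}

```text
clock: 25.42
position: [531.7, -267.8, 76.9]
ee_rot: [0.712, 0.702, -0.0, 0.0]
contact_force: [0.4, -0.2, -0.7]
gripper_width: 26.1
```

```bash
python3 avg.py 14 a6.png
```

```text
t 26.12 pos [ 531.74 -267.78   77.01] F [ 0.35 -0.21 -0.55] T [-0.0064 -0.0384  0.0067] se [0.008 0.006 0.005] w 26.2
```

View pics/a6.png

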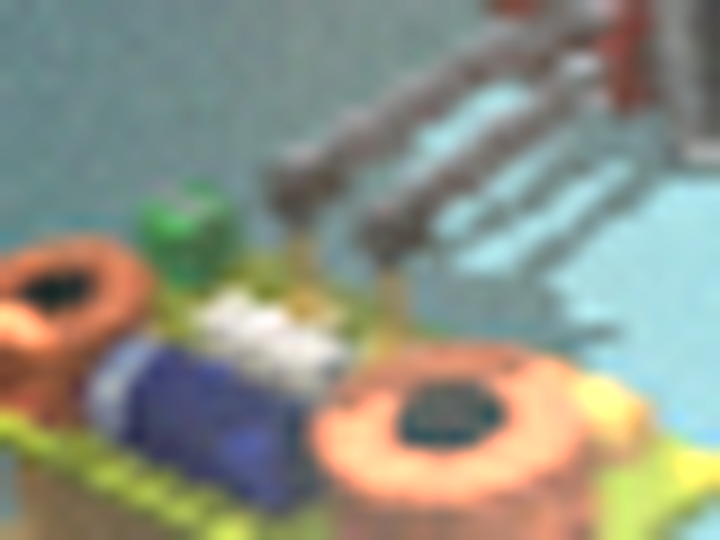

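The torque starts to show contact: Ty=-0.038, against a baseline of about 0. Go 0.7 mm further and confirm.

{"method": "apply_moves", "body": {
  "steps": [
    {"hand": 0.306, "xyz": [0, 0, 0.04], "delta_rot": [0, 0, 0]},
    {"hand": 0.306, "xyz": [0, 0, 0.07], "delta_rot": [0, 0, 0]},
    {"hand": 0.306, "xyz": [0, 0, 0.07], "delta_rot": [0, 0, 0]}
  ]
}}

```text
clock: 26.37
position: [531.7, -267.8, 76.2]
ee_rot: [0.712, 0.702, -0.0, -0.0]
contact_force: [-0.5, -0.4, -1.0]
gripper_width: 26.1
```

```bash
python3 avg.py 24 a7.png
```

```text
t 27.57 pos [ 531.71 -267.78   76.3 ] F [-0.1  -0.16 -0.45] T [-0.0034 -0.054  -0.001 ] se [0.006 0.006 0.006] w 26.8
```

View pics/a7.png

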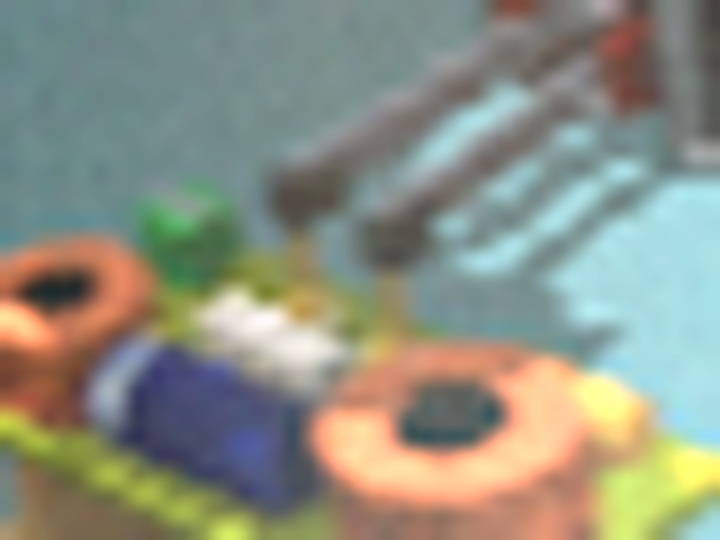

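Torque and force rise steadily, consistent with the spring tips being about 1.5–2 mm in. Check the lateral fit by comparing with the unobstructed earlier picture.

```bash
python3 - <<'E'
from h import *
s9=cv2.imread('pics/s9.png'); raw=cv2.resize(s9,None,fx=1/9,fy=1/9,interpolation=cv2.INTER_AREA)  # origin 179,152
p=np.load('last.npy',allow_pickle=True).item()
x0,y0,w,h=212,162,24,24
a=raw[y0-152:y0-152+h,x0-179:x0-179+w]; b=p['frame'][y0:y0+h,x0:x0+w]
f=lambda i: cv2.convertScaleAbs(cv2.resize(i,None,fx=16,fy=16,interpolation=cv2.INTER_CUBIC),alpha=1.3,beta=-20)
cv2.imwrite('pics/cmp.png',np.hstack([f(a),f(b)]))
E
```

```text
(no output)
```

View pics/cmp.png

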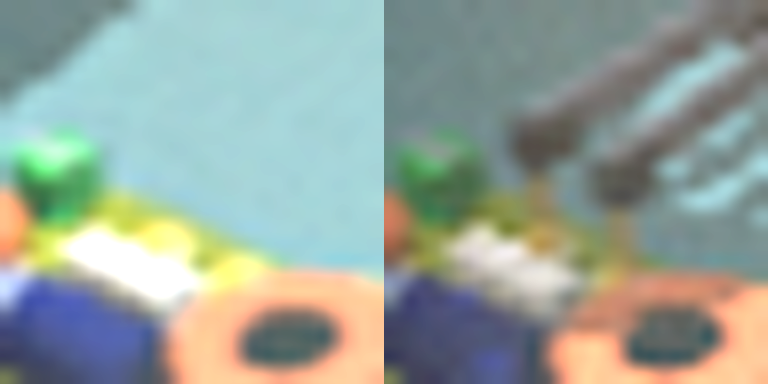

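Tip ends are at about (161,235) and (240,268), against the pads at (165,238) and (245,270), so they are on the pads within about 1 mm. One last top view to check the board and tool.

```bash
python3 - <<'E'
from h import *
p=get_image('top'); np.save('t16.npy',p,allow_pickle=True)
crop(p,proj(p,(465,-268,80))[0],22,14,'t16h.png'); crop(p,proj(p,(600,-258,49))[0],22,14,'t16b.png')
q=get_image('scene')
for l in ['point_left','point_right','pad_left','pad_right','tweezers_grip','tweezers']: print(l,[(r['confidence'],np.round(r['xyz'],1)) for r in nets.pinpoint(q,l)[:2]],[(r['confidence'],np.round(r['xyz'],1)) for r in nets.pinpoint(p,l)[:1]])
st()
E
```

```text
t16h.png origin 378 199 scale 14
t16b.png origin 371 159 scale 14
point_left [(0.62, array([719.6, 120. ,   1.5]))] []
point_right [(0.42, array([ 606.5, -441.9,    1. ])), (0.39, array([ 451.5, -416.7,   -1.4]))] []
pad_left [(0.74, array([ 601. , -262.3,   48.7]))] []
pad_right [(0.66, array([ 595.5, -281.1,   49.5]))] [(0.39, array([710.6, -27.6,   0.8]))]
tweezers_grip [(0.51, array([ 531.4, -271. ,   70.9]))] [(0.49, array([ 532. , -270. ,   71.7]))]
tweezers [(0.6, array([ 535. , -269.6,   47.9]))] [(0.6, array([ 4.459e+02, -4.182e+02,  4.000e-01]))]
t 28.27 pos [ 531.7 -267.8   76.3] x [0.014 1.    0.   ] z [-0.  0. -1.] F [ 0.    0.08 -0.14] w 26.5 j [-0.19  0.51 -0.28 -0.   -0.78 -1.39]
```

View pics/t16h.png

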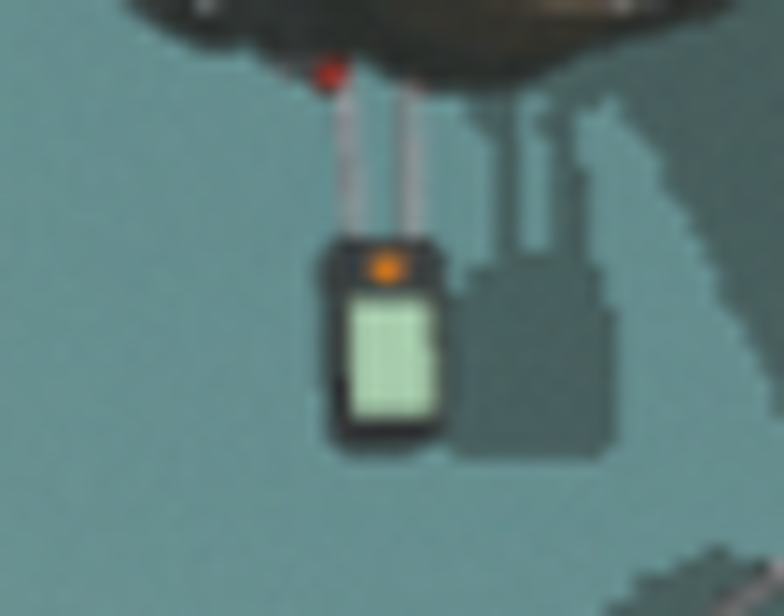

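View pics/t16b.png

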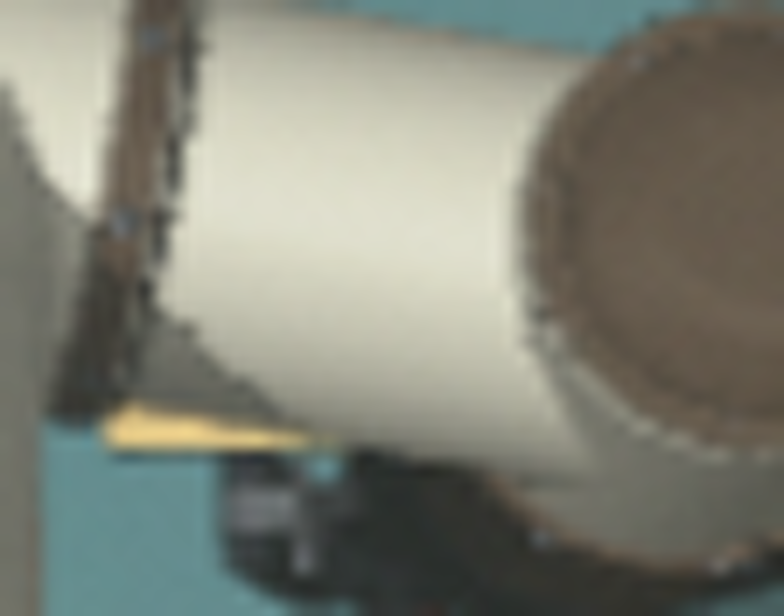

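```bash
python3 - <<'E'
from h import *
p=np.load('t16.npy',allow_pickle=True).item()
f=lambda x,y:[378+(x+.5)/14-.5,199+(y+.5)/14-.5]
print('front',onz(p,[f(385,237)],79).round(1),'button,screen',onz(p,[f(387,268),f(392,358)],79).round(1))
for y,a,b in [(110,342,410),(220,352,412)]:
    w=onz(p,[f(a,y),f(b,y)],70);print('blades mid',w.mean(0).round(1), w.round(1)[:,1])
# hue-based centroids of button & screen
F=p['frame'][205:235,395:415].astype(int); h=cv2.cvtColor(p['frame'],cv2.COLOR_BGR2HSV)
for nm,fn,k in [('t14',115,0),('t15',86,0),('t16',79,0)]:
    P=np.load(nm+'.npy',allow_pickle=True).item(); I=P['frame'].astype(float)
    sub=I[205:240,395:420]; g=np.clip(sub.mean(2)-140,0,None)*((sub[...,1]>sub[...,2]+10)&(sub[...,1]>sub[...,0]+10))
    yy,xx=np.mgrid[205:240,395:420]; c=[(g*xx).sum()/g.sum(),(g*yy).sum()/g.sum()]
    o=np.clip(sub[...,2]-sub[...,0]-30,0,None)*(yy<222)*(yy>212); c2=[(o*xx).sum()/o.sum(),(o*yy).sum()/o.sum()]
    print(nm,onz(P,[c,c2],fn).round(1))
E
```

```text
front [[ 481.5 -266.6   79. ]] button,screen [[ 474.5 -266.7   79. ]
 [ 454.4 -266.8   79. ]]
blades mid [ 511.8 -267.4   70. ] [-259.8 -275. ]
blades mid [ 486.8 -267.6   70. ] [-260.9 -274.3]
t14 [[ 457.6 -268.3  115. ]
 [ 476.  -268.   115. ]]
t15 [[ 455.5 -268.7   86. ]
 [ 475.8 -269.4   86. ]]
t16 [[ 454.7 -266.4   79. ]
 [ 474.6 -266.7   79. ]]
```

The two cameras disagree by about ±1.5 mm, in opposite directions, so their average puts the tips near the pad centres. Holding this pose and handing in.

```bash
python3 avg.py 6 fin.png; python3 -c "
from h import *
print(workorder.job_done()); st()"
```

```text
t 28.57 pos [ 531.71 -267.78   76.3 ] F [-0.    0.04 -0.6 ] T [ 0.0024 -0.0766 -0.0081] se [0.009 0.017 0.008] w 26.6
the job is handed in; nothing more can be done
None
the job is handed in; nothing more can be done
```

I set the board on the two rails and pressed the squeezed tweezers onto the gold pads. I handed the job in at about 28.6 s with the arm still holding them there. No verdict was reported.

**Board:** I lifted it off the foam and lowered it until the rails carried it, then released it with the pads towards the robot. Just after release it measured about 1–1.5 mm from centre and within about 1° of square. After the press, the arm hid the board from the top camera, so that it was still in place rests on the side view only.

**Tweezers:** The gripper width read 26.0–26.8 mm, which means a tip gap of about 18–19 mm. The tips looked about 17 mm apart in the side view. While I was gripping them on the bench they were pressed down with about 3 N, and the tips came fully out again once lifted.

**Press:** I lowered the tips in small steps.
- **Contact:** the wrist torque moved off its baseline at a TCP height of about 77–78 mm, and I stopped at 76.3 mm.
- **Depth:** from the torque and force I estimate the tips are 0.6–2.4 mm into their 4 mm travel. The last short torque average was higher (−0.077 ± 0.017 N m against −0.054 ± 0.006 before), so they may be pressed deeper than that.

**Checks that disagreed:**
- **Tip position:** the side view put the tips about 1 mm right of the pads, and the top view put them about 1.8 mm left. I left them in between; each pad's radius is 3.5 mm.
- **Tip detection:** the networks did not find the tweezer tips, so the tip positions are from my own pixel readings.

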